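# Unlock the pinned slide carrier and hand it over to the covered reader

### The job

Pull the black locking knob on the dock up against its spring and turn it clockwise until it stays up by itself, then draw the blue slide carrier out of the dock by its yellow fin and set it down flat on the bare worktop. Take it again by its other end and slide it, fin first, into the white covered reader until it meets the stop inside; let go, leave the knob latched up and knock nothing over.

Things in the scene. Friction and masses are not known exactly. Their poses are not given: they have to be found in the camera images.
- dock: Dock, aluminium base 112 x 90 x 6 mm. Origin on the worktop under the knob's axis, z up; the carrier leaves along the dock's -x, towards the robot. Base spans x -80 to 32 mm. White rails, 56 mm apart, 22 mm high, at x -76 to -20 mm, bar a grip on the carrier's sides. Grey bridge at x -16 to 16 mm, z 28 to 38 mm, lies over the carrier's end: lift the carrier only after drawing it out 40 mm or more.
- plunger (a joint): Lift of the locking plunger, m: 0 = down, its pin 13 mm deep in the carrier's hole; 0.019 = hard stop. Sprung down, 7.5 N at the bottom, 12 N at the top. A cross-pin under the knob runs in a slotted brass collar: below 0.0155 the knob cannot turn; once turned above that, the cross-pin rests on the collar, plunger up at about 0.0155 and pin 2.5 mm clear of the carrier. Unturned, it springs back.
- knob (a joint): Turn of the knob, rad: 0 = as locked, grows clockwise seen from above, 1.4 = hard stop. It turns only clockwise from locked and stays where it is left; about 1.0 or more is safely latched.
- knob_grip (a point): Middle of the black knob's grip bar, on the knob's axis. The bar is 14 mm thick (point x), 44 mm long (point y, parallel to the dock's y when locked), from 17 mm below to 10 mm above this point; below it is a round flange of 34 mm diameter. The point is 78 mm above the worktop when locked and rises and turns with the knob.
- carrier: Loose blue slide carrier, 170 mm long (x), 52 mm wide (y), 18 mm thick, 0.13 to 0.25 kg, glass slides on top (20 mm high there). Origin in the middle of its underside, z up. Yellow fin near its -x end; 11 mm hole for the pin at x = 65 mm, near its +x end. In the dock its underside is 6 mm above the worktop, its axes are those of the dock and its fin points away from the bridge.
- carrier_fin (a point): Grip point in the upright yellow fin: the fin is 10 mm thick (carrier y), 34 mm long (carrier x), from 20 mm below this point (the carrier's top face) to 10 mm above it. It lies 50 mm from the carrier's middle towards -x.
- carrier_nose (a point): Middle of the carrier's end face at its fin end (carrier x = -85 mm), 9 mm above its underside. This face must meet the reader's stop.
- carrier_tail (a point): Point in the middle of the carrier's other end part, 25 mm from the end face there (carrier x = +60 mm), 9 mm above its underside; there the carrier can be gripped across its 52 mm width.
- reader: Fixed white reader: hood 103 mm deep, 84 mm wide, 68 mm high, mouth towards the robot. Origin on the worktop in the middle of the mouth; +x points inwards, z up. Opening 60 mm wide, from 5 mm (floor) to 60 mm above the worktop. A tongue 40 mm wide and 5 mm high, level with the floor, reaches out to x = -60 mm. The hood blocks a gripper that holds the carrier by its fin.
- stop_face (a point): Middle of the face of the black rubber stop inside the reader, 14 mm above the worktop. It stands somewhere between 65 and 85 mm inside the mouth (varies, hidden from view under the hood), and is rigid.
- flask: Bystander: loose conical glass flask, 65 mm wide, 108 mm high; origin under it, z up.
- beaker: Bystander: loose plastic beaker, 55 mm wide, 68 mm high; origin under it, z up.
Not all that is in view belongs to the job. Leave any pink look-alike of the dock alone.

How it is judged:
By the outcome, as a careful person would: the job done as asked, in the order asked, and still so for the second after the job is handed in, with the robot touching nothing.
It also fails if it takes over 72 s, if anything falls off the work surface, if the arm or the gripper's body presses on something with over 40 N, if the wrist force passes 120 N, or if a joint passes its speed limit or range.

### The arm

A 7-joint arm with a two-finger parallel gripper is mounted at the origin on a cart in front of the work surface, level with it; the furniture and walls round the work are solid. World frame = base frame: x ahead of the robot, y to its left, z up, the work surface at z = 0. Lengths are in m, angles in rad, forces in N, time in s.
With the tool pointing down it reaches from about 0.4 to 0.85 m from the base axis. Payload 4.5 kg.
Tool frame: the origin (TCP) lies at the very end of the fingers, on their centre line; the grasp point (between the pads) lies 19 mm behind it (r.pinch_z is the distance from the TCP to the grasp point, in m); x points along the fingers, y is the direction in which the jaws open and shut, and the axes are right-handed (so a half turn about x gives the same grasp; the last joint's range is limited). The gripper opens to 88 mm and grips with 3 to 60 N. Pads are 18 mm wide; open, the fingers measure 123 mm over their backs; the gripper's body (75 mm by 187 mm) begins 45 mm behind the grasp point.
Start: joints at [-1.071, 0.689, -0.195, 1.565, 0.157, 0.902, -0.215], TCP at [0.281, 0.558, 0.239] pointing down, gripper open.
Joint ranges: [-3.01, 3.01], [-0.46, 2.08], [-1.47, 1.51], [0.13, 2.56], [-1, 4.14], [0.04, 2.09], [-2.66, 2.66]. Speed limits (rad/s): [2.57, 2.57, 3.14, 3.14, 3.14, 3.14, 3.14].

### API

Orientations are given as a unit quaternion [x, y, z, w].
In Python, from plant import telemetry, cams, job, r gives the robot as it stands.
- The arm moves only by the tool send_rows, never from a script. Its argument "commands" is one flat list of numbers, 7 for each row, row after row: the shift along the world's x, y, z as a fraction of full scale, then the turn, a rotation vector about the world's x, y, z as a fraction of full scale, then the closure, from 0 (fully open) to 1 (shut). In form: [dx, dy, dz, wx, wy, wz, claw, dx, dy, dz, wx, wy, wz, claw, ...]. A call has 1 to 12 rows; each row shifts and turns the pose as measured when the row begins; what a row does not reach is not made up. Full scale, the value 1, is 250 mm for a shift and 90 degrees for a turn. A row lasts 1/10 s, in which the tool goes at most 50 mm and 8.59 degrees, less where a joint would pass 70% of its speed; a pose out of reach is approached as far as the arm can. A call with a number of a shift or a turn outside -1 to 1 is refused whole. A call with a gripper value outside its range is refused whole. The fingers move at their own pace and stop on an object; "newtons" is the grip in N (left out, the last holds). Time passes only in rows, so rows that do not move let the fingers close. It gives the time, the measured TCP pose, the force and the opening at its end, in the units of the state.
- telemetry.get_state(): the state, without advancing time (a new reading comes with each control period).
- cams.snapshot(name): name is "scene" or "top" or "wrist"; returns a dict with "image" (400x640x3 uint8, blue, green, red), "intrinsics" (3x3 intrinsics, pixels), "world_to_cam" (4x4, takes a point from world to camera coordinates). Camera axes: x right, y down, z forward; pixel columns grow to the right and rows downward; lengths in m; the calibration is good to about 2 mm. The wrist camera is an equidistant fisheye: a pixel r from the principal point sees the ray r / f radians off the axis. A picture is of the moment at which its call begins. There is no depth.
- job.finish_job(): hands the job in, once; it reports no verdict.
The state is a dict: "clock": time; "q": joint angles; "qd": joint speeds; "joint_torque": joint torques, N m; "tool_pos": TCP position; "eef_rot": TCP orientation; "contact_force": force on the tool from outside, world axes, zero at the start; "moment": the same for the moment, N m; "opening": opening from 0.0 (shut) to 1.0 (fully open).
Only numpy, scipy, OpenCV 4.12 (cv2) and the standard library are available. Lean on these libraries where they do the work, as an engineer would, in place of code of your own. Each camera call takes 0.05 s, during which the arm holds its last target.

## Working session

There is one attempt and no reset: what is moved stays moved. The work goes in short steps, Python scripts to look and compute and a tool call to move; the robot and the scene stay as the last step left them, time stands still between calls to the robot, and variables do not carry over. Pictures are saved under pics/ and viewed, and the job is handed in when it is done.

Besides the shell and the picture viewer there is one more tool, called after ">>>" by a JSON object that holds its "op" and its "data". send_rows: Moves the arm, as the interface text tells. Its arguments: {"type":"object","properties":{"commands":{"type":"array"},"newtons":{"type":"number"}},"required":["commands"]}

```bash
ls; mkdir -p pics
python3 - <<'E'
from plant import telemetry, cams, job, r
import cv2
s=telemetry.get_state(); print(s)
print(r.pinch_z)
for n in ["scene","top","wrist"]:
    c=cams.snapshot(n); cv2.imwrite(f"pics/{n}0.png",c["image"]); print(n,c["intrinsics"],c["world_to_cam"])
E
```

```text
pics
{'clock': 0.0, 'q': array([-1.07117688,  0.69000537, -0.19453506,  1.56630901,  0.15729072,
        0.90250232, -0.21509547]), 'qd': array([-8.02005372e-05, -1.18998322e-04,  1.22225096e-03,  2.37257153e-03,
        3.34780819e-04,  6.41152009e-04, -4.09542041e-05]), 'joint_torque': array([ 3.97727663e-04, -5.27554178e+01, -1.26634654e+00, -1.53427058e+01,
       -5.25604666e-02,  6.46693516e-03,  1.49404655e-04]), 'tool_pos': array([0.28047489, 0.55783887, 0.23790655]), 'eef_rot': array([ 0.16253618,  0.68813321, -0.16381237,  0.68791001]), 'contact_force': array([-0.93707823,  0.72890623, -0.43396063]), 'moment': array([-0.02434897,  0.00315161, -0.04139232]), 'opening': 1.0021979618772079}
0.0187
scene [[506.87289921   0.         321.68868659]
 [  0.         506.87289921 203.73809092]
 [  0.           0.           1.        ]] [[ 0.72563296 -0.68807877  0.00209952 -0.5519797 ]
 [-0.28697578 -0.30540884 -0.90794842  0.19527204]
 [ 0.62538125  0.65823479 -0.41907667  1.25663072]
 [ 0.          0.          0.          1.        ]]
top [[469.84708209   0.         321.57050711]
 [  0.         469.84708209 197.34281148]
 [  0.           0.           1.        ]] [[-0.01278237 -0.99984092 -0.01243931 -0.16661306]
 [-0.98326881  0.01482929 -0.18155589  0.61452121]
 [ 0.18171147  0.00991047 -0.98330195  1.57786996]
 [ 0.          0.          0.          1.        ]]
wrist [[309.70691629   0.         320.60767985]
 [  0.         309.70691629 200.29617774]
 [  0.           0.           1.        ]] [[ 4.49609274e-01  8.93225153e-01 -5.72406100e-04 -6.24365568e-01]
 [ 8.60925262e-01 -4.33180015e-01  2.66763505e-01 -3.62081631e-02]
 [ 2.38031918e-01 -1.20432145e-01 -9.63761851e-01  3.87990488e-01]
 [ 0.00000000e+00  0.00000000e+00  0.00000000e+00  1.00000000e+00]]
```

View pics/scene0.png

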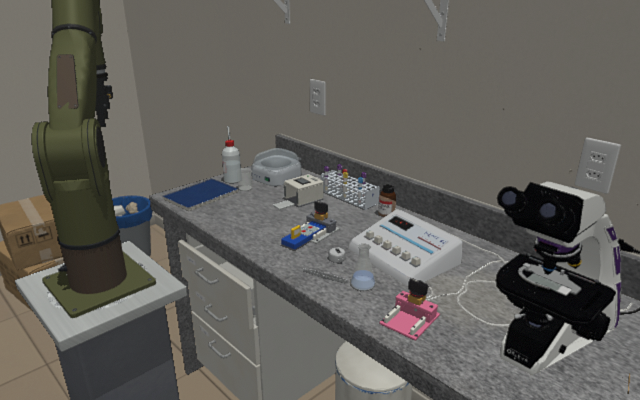

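View pics/top0.png

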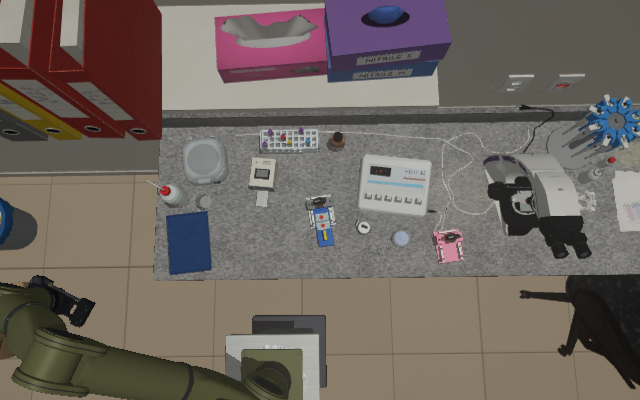

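View pics/wrist0.png

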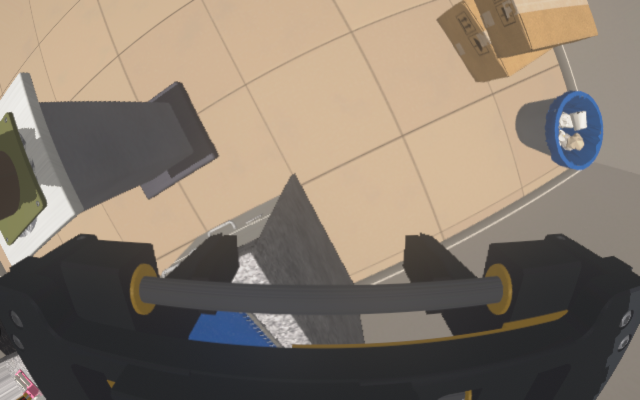

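```bash
cat > h.py <<'E'
import numpy as np, cv2
def ray(c,u,v):
    K=c["intrinsics"];T=c["world_to_cam"];R=T[:3,:3];t=T[:3,3]
    d=R.T@np.linalg.solve(K,[u,v,1.]); o=-R.T@t
    return o,d
def onz(c,u,v,z):
    o,d=ray(c,u,v); return o+d*(z-o[2])/d[2]
def proj(c,p):
    T=c["world_to_cam"];q=T[:3,:3]@np.array(p)+T[:3,3];q=c["intrinsics"]@q;return q[:2]/q[2]
def crop(img,x0,y0,w,h,s,fn):
    cv2.imwrite(fn,cv2.resize(img[y0:y0+h,x0:x0+w],None,fx=s,fy=s,interpolation=cv2.INTER_CUBIC))
E
python3 - <<'E'
from h import *; from plant import cams
t=cams.snapshot("top"); s=cams.snapshot("scene")
crop(t["image"],230,140,190,130,4,"pics/t1.png")
crop(s["image"],260,160,160,120,5,"pics/s1.png")
for uv in [(321,220),(262,175),(401,238),(363,227),(204,201)]: print(uv,onz(t,*uv,0.0).round(3))
E
```

```text
(321, 220) [ 0.54  -0.172  0.   ]
(262, 175) [0.708 0.041 0.   ]
(401, 238) [ 0.472 -0.453  0.   ]
(363, 227) [ 0.513 -0.32   0.   ]
(204, 201) [0.615 0.249 0.   ]
```

View pics/t1.png

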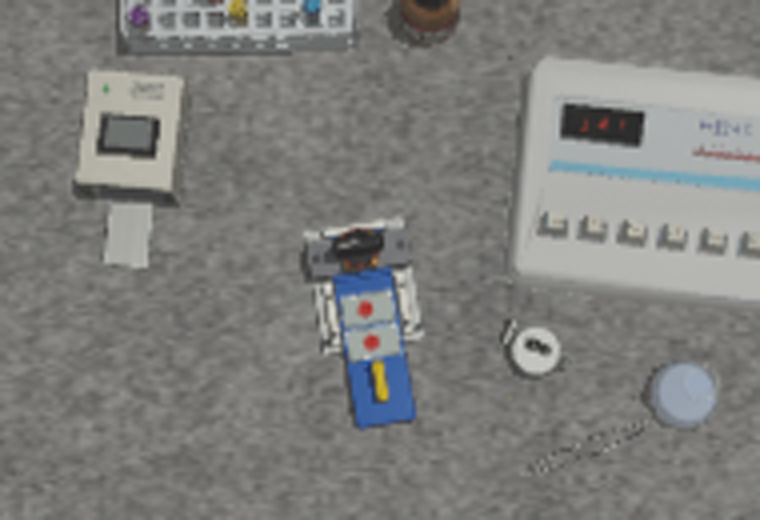

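View pics/s1.png

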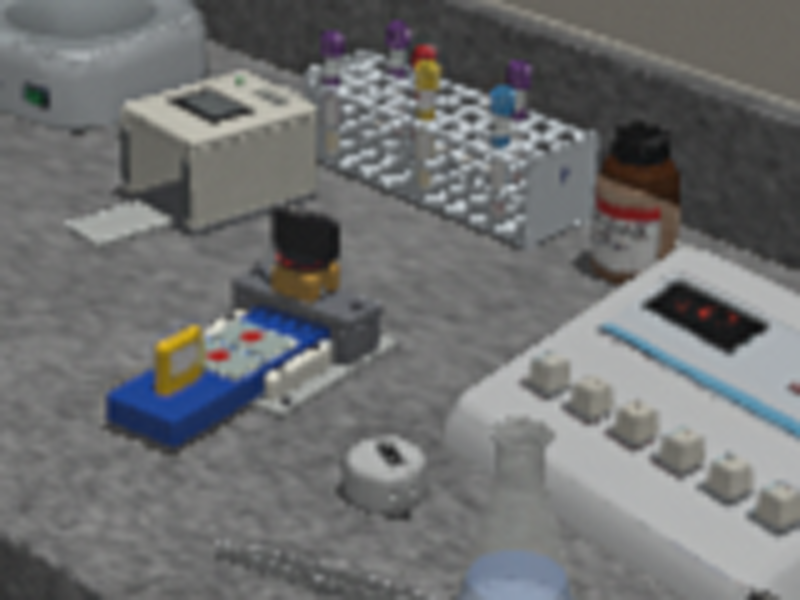

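Run:
```python
from h import *; from plant import cams
t=cams.snapshot("top"); s=cams.snapshot("scene")
for c in (t,s): print("cam",ray(c,0,0)[0].round(3))
def mask(c,roi,lo,hi):
    x,y,w,h=roi; m=np.zeros(c["image"].shape[:2],np.uint8)
    hsv=cv2.cvtColor(c["image"],cv2.COLOR_BGR2HSV); m[y:y+h,x:x+w]=cv2.inRange(hsv,lo,hi)[y:y+h,x:x+w]; return m
m=mask(t,(300,195,50,60),(105,120,60),(130,255,255))
ys,xs=np.nonzero(m); 
P=np.array([onz(t,x,y,0.024)[:2] for x,y in zip(xs,ys)])
R=cv2.minAreaRect((P*1000).astype(np.float32)); print("blue top",R,cv2.boxPoints(R))
m=mask(t,(300,195,50,60),(20,120,80),(35,255,255)); ys,xs=np.nonzero(m); print("yellow",len(xs))
P=np.array([onz(t,x,y,0.054)[:2] for x,y in zip(xs,ys)]);print(cv2.minAreaRect((P*1000).astype(np.float32)),P.mean(0))
# black knob
for c,roi in ((t,(300,190,40,20)),(s,(305,195,35,30))):
    g=c["image"].max(2); x,y,w,h=roi
    mm=np.zeros_like(g); mm[y:y+h,x:x+w]=(g[y:y+h,x:x+w]<55)
    n,l,st,ce=cv2.connectedComponentsWithStats(mm); i=1+st[1:,4].argmax(); print(st[i],ce[i])
    for y0 in range(st[i][1],st[i][1]+st[i][3]): print(y0,np.nonzero(l[y0]==i)[0][[0,-1]])
# reader
m=mask(t,(245,150,40,60),(0,0,150),(180,60,255)); ys,xs=np.nonzero(m)
for z in (0.005,0.068):
    pass
crop(t["image"],240,145,100,75,8,"pics/t2.png")
```

```text
cam [ 0.315 -0.191  1.661]
cam [-0.329 -1.147  0.705]
blue top ((515.3536376953125, -178.46536254882812), (134.94967651367188, 50.40492630004883), 8.751376152038574) [[ 444.8299  -163.8224 ]
 [ 452.49884 -213.64052]
 [ 585.8774  -193.10832]
 [ 578.20844 -143.2902 ]]
yellow 25
((482.3923645019531, -183.57968139648438), (31.665557861328125, 8.073519706726074), 10.461419105529785) [ 0.48208339 -0.18372177]
[313 200  13   5  29] [318.86206897 202.20689655]
200 [314 325]
201 [313 325]
202 [313 324]
203 [314 322]
204 [314 317]
[314 202  14  12 127] [320.80314961 207.4488189 ]
202 [314 317]
203 [315 324]
204 [315 326]
205 [315 327]
206 [315 327]
207 [315 327]
208 [315 327]
209 [315 327]
210 [316 327]
211 [317 326]
212 [319 325]
213 [318 324]
```

View pics/t2.png

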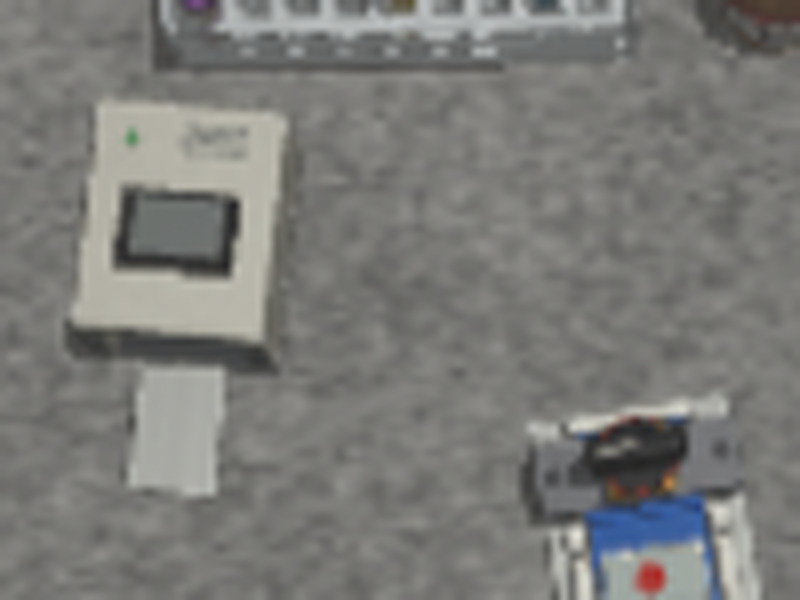

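```bash
cat >> h.py <<'E'
def tri(obs):
    A=[];b=[]
    for c,u,v in obs:
        o,d=ray(c,u,v); d=d/np.linalg.norm(d); M=np.eye(3)-np.outer(d,d); A.append(M); b.append(M@o)
    x,*_=np.linalg.lstsq(np.vstack(A),np.hstack(b),rcond=None); return x
E
python3 - <<'E'
from h import *; from plant import cams, telemetry
t=cams.snapshot("top"); s=cams.snapshot("scene")
print("knob top",onz(t,318.9,202.2,.084),"scene",onz(s,320.8,207.4,.078), tri([(t,318.9,202.2),(s,320.8,207.4)]))
f=lambda x,y,z: onz(t,240+x/8-.5+.5/8,145+y/8-.5+.5/8,z).round(4)
for q in [(75,322),(268,340),(98,102),(287,118)]: print("roof",f(*q,.068))
for q in [(128,488),(215,495),(137,368),(224,370)]: print("tongue",f(*q,.005))
x0=0.598;y0=-.166
a=np.radians(8.75)
import math
for dx,dy,z in [(-80,45,6),(-80,-45,6),(32,45,6),(32,-45,6),(0,0,88),(-16,45,38),(16,45,38),(-16,-45,38)]:
    dx/=1e3;dy/=1e3
    p=[x0+dx*math.cos(a)-dy*math.sin(a),y0+dx*math.sin(a)+dy*math.cos(a),z/1e3]; print((dx,dy,z),proj(t,p).round(1),proj(s,p).round(1))
from scipy.spatial.transform import Rotation as Ro
print(Ro.from_quat(telemetry.get_state()["eef_rot"]).as_matrix().round(3))
crop(s["image"],280,190,70,60,10,"pics/s2.png")
E
```

```text
knob top [ 0.59013116 -0.16612873  0.084     ] scene [ 0.58712349 -0.17904453  0.078     ] [ 0.59438039 -0.16759783  0.07135261]
roof [0.6578 0.0763 0.068 ]
roof [ 0.6486 -0.0076  0.068 ]
roof [0.7563 0.0677 0.068 ]
roof [ 0.7477 -0.0153  0.068 ]
tongue [0.5951 0.062  0.005 ]
tongue [0.5913 0.023  0.005 ]
tongue [0.6498 0.0586 0.005 ]
tongue [0.6482 0.0194 0.005 ]
(-0.08, 0.045, 6) [310.4 227.8] [291.5 232.3]
(-0.08, -0.045, 6) [335.5 223.6] [315.6 241.5]
(0.032, 0.045, 6) [305.4 197.2] [315.3 218.9]
(0.032, -0.045, 6) [330.1 193. ] [338.8 227.1]
(0.0, 0.0, 88) [318.8 199.7] [320.4 201.8]
(-0.016, 0.045, 38) [307.1 208.8] [305.3 214.9]
(0.016, 0.045, 38) [305.7 199.9] [312.  211.3]
(-0.016, -0.045, 38) [332.5 204.6] [329.3 223.3]
[[-0.     0.449  0.893]
 [-0.     0.893 -0.449]
 [-1.    -0.    -0.   ]]
```

View pics/s2.png

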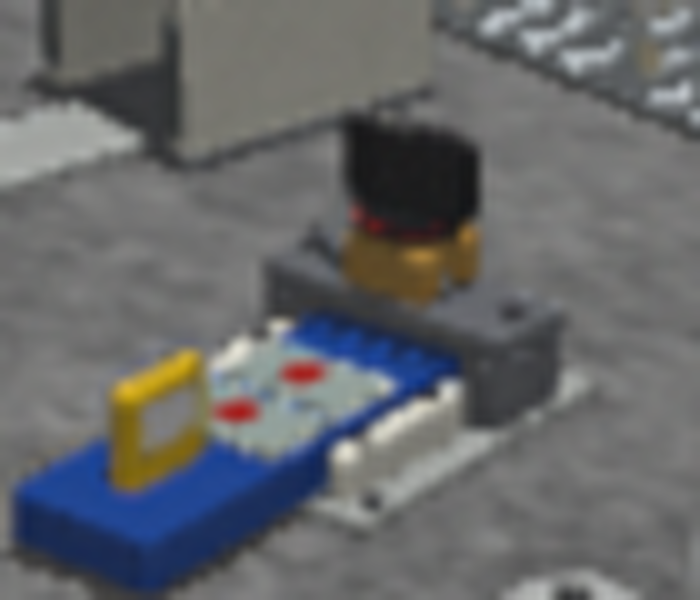

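>>> {"op": "send_rows", "data": {"commands": [0.04, -0.18, 0.01, 0, 0, -0.05, 0, 0.04, -0.18, 0.01, 0, 0, -0.05, 0, 0.05, -0.18, 0.01, 0, 0, -0.05, 0, 0.06, -0.18, 0, 0, 0, -0.05, 0, 0.06, -0.18, 0, 0, 0, -0.05, 0, 0.06, -0.18, 0, 0, 0, -0.05, 0, 0.06, -0.18, 0, 0, 0, -0.05, 0, 0.06, -0.18, 0, 0, 0, -0.05, 0, 0.07, -0.18, 0, 0, 0, -0.05, 0, 0.07, -0.18, 0, 0, 0, -0.05, 0, 0.07, -0.18, 0, 0, 0, -0.05, 0, 0.07, -0.18, 0, 0, 0, -0.05, 0]}}

```text
clock: 1.65
tool_pos: [0.4582, 0.0079, 0.2488]
eef_rot: [0.469, 0.532, -0.458, 0.535]
contact_force: [1.9, -0.2, -0.0]
opening: 1.0
```

```bash
cat >> h.py <<'E'
from scipy.spatial.transform import Rotation as Ro
def st():
    from plant import telemetry
    s=telemetry.get_state(); R=Ro.from_quat(s["eef_rot"]).as_matrix()
    print("t",round(s["clock"],2),"pos",s["tool_pos"].round(4),"yawY",np.degrees(np.arctan2(R[1,1],R[0,1])).round(2),"tilt",R[:,0].round(3),"F",s["contact_force"].round(1),"M",s["moment"].round(2),"op",round(s["opening"],3),"q",s["q"].round(2)); return s,R
def wray(c,u,v):
    K=c["intrinsics"];T=c["world_to_cam"];x=(u-K[0,2])/K[0,0];y=(v-K[1,2])/K[1,1];th=np.hypot(x,y)
    d=np.array([0,0,1.]) if th<1e-9 else np.array([x/th*np.sin(th),y/th*np.sin(th),np.cos(th)])
    R=T[:3,:3];return -R.T@T[:3,3],R.T@d
def wonz(c,u,v,z):
    o,d=wray(c,u,v);return o+d*(z-o[2])/d[2]
def wproj(c,p):
    T=c["world_to_cam"];q=T[:3,:3]@np.array(p)+T[:3,3];th=np.arctan2(np.hypot(q[0],q[1]),q[2]);n=q[:2]/np.hypot(q[0],q[1]);K=c["intrinsics"]
    return np.array([K[0,2],K[1,2]])+K[0,0]*th*n
E
python3 - <<'E'
from h import *; from plant import cams
s,R=st(); w=cams.snapshot("wrist"); cv2.imwrite("pics/w1.png",w["image"])
o,_=wray(w,0,0); print(R.T@(o-s["tool_pos"]))
E
```

```text
t 1.65 pos [0.4582 0.0079 0.2488] yawY 8.03 tilt [ 0.013  0.009 -1.   ] F [ 1.9 -0.2 -0. ] M [ 0.01  0.07 -0.02] op 1.0 q [-0.12  0.46  0.01  2.05 -0.02  0.62  0.05]
[-1.45225183e-01 -6.47537147e-05 -6.82190049e-02]
```

View pics/w1.png

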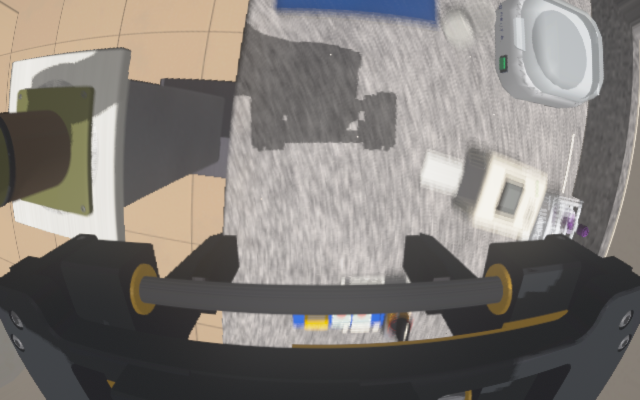

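>>> {"op": "send_rows", "data": {"commands": [0.08, -0.16, -0.01, 0, 0, 0, 0, 0.08, -0.16, -0.02, 0, 0, 0, 0, 0.08, -0.16, -0.02, 0, 0, 0, 0, 0.08, -0.16, -0.02, 0, 0, 0, 0, 0.08, -0.16, -0.02, 0, 0, 0, 0, 0.08, -0.16, -0.02, 0, 0, 0, 0, 0.06, -0.14, -0.02, 0, 0, 0, 0, 0, 0, 0, 0, 0, 0, 0, 0, 0, 0, 0, 0, 0, 0]}}

```text
clock: 2.6
tool_pos: [0.5979, -0.284, 0.2158]
eef_rot: [0.474, 0.525, -0.463, 0.535]
contact_force: [-0.8, 0.2, -0.0]
opening: 1.006
```

Run:
```python
from h import *; from plant import cams
s,R=st(); w=cams.snapshot("wrist"); cv2.imwrite("pics/w2.png",w["image"])
crop(w["image"],200,60,300,220,2.66,"pics/w2c.png")
```

```text
t 2.6 pos [ 0.5979 -0.284   0.2158] yawY 7.03 tilt [ 0.021  0.002 -1.   ] F [-0.8  0.2 -0. ] M [ 0.    0.08 -0.01] op 1.006 q [ 0.38  0.75 -0.01  1.49 -0.    0.88  0.5 ]
```

View pics/w2.png

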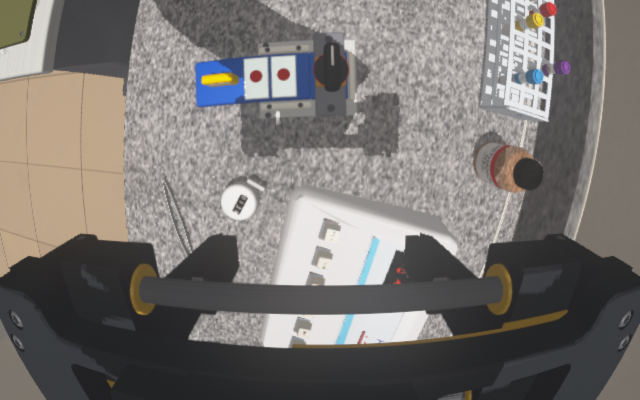

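View pics/w2c.png

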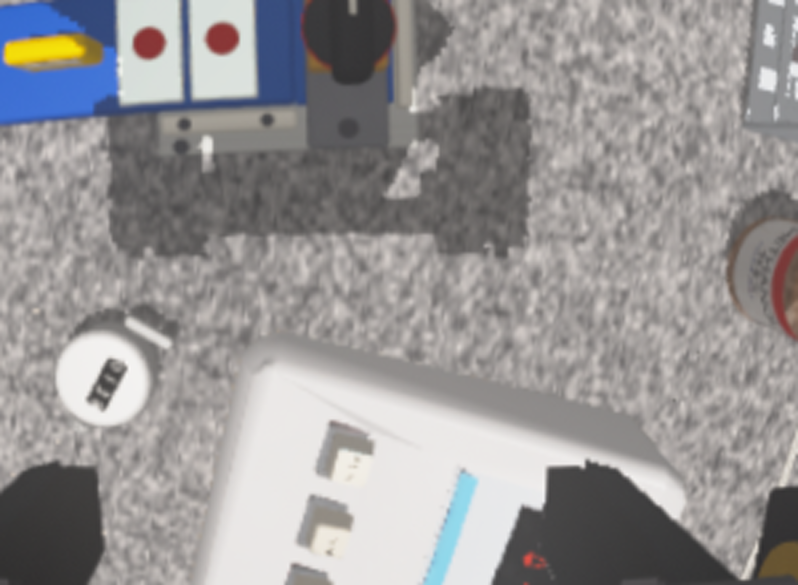

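Run:
```python
from h import *; from plant import cams
w=cams.snapshot("wrist"); 
crop(w["image"],180,20,190,130,4,"pics/w3.png")
hsv=cv2.cvtColor(w["image"],cv2.COLOR_BGR2HSV)
m=cv2.inRange(hsv,(105,120,60),(130,255,255)); m[130:]=0;m[:50]=0;m[:,:190]=0;m[:,330:]=0
ys,xs=np.nonzero(m);P=np.array([wonz(w,x,y,.024)[:2] for x,y in zip(xs,ys)])*1000
R=cv2.minAreaRect(P.astype(np.float32));print("blue",R,cv2.boxPoints(R))
m=cv2.inRange(hsv,(20,150,120),(35,255,255)); m[130:]=0;m[:50]=0;m[:,:190]=0;m[:,250:]=0
ys,xs=np.nonzero(m);P=np.array([wonz(w,x,y,.054)[:2] for x,y in zip(xs,ys)])*1000
print("yellow",len(xs),cv2.minAreaRect(P.astype(np.float32)))
a=np.radians(8.75)
for p in [(0,0,88),(0,22,88),(0,-22,88),(16,-45,38),(-16,-45,38),(-150,26,24),(-150,-26,24),(-115,0,54)]:
    q=[.597+(p[0]*np.cos(a)-p[1]*np.sin(a))/1e3,-.167+(p[0]*np.sin(a)+p[1]*np.cos(a))/1e3,p[2]/1e3]; print(p,((wproj(w,q)-[180,20])*4).round(0))
```

```text
blue ((515.1251220703125, -180.27745056152344), (132.15138244628906, 51.18174743652344), 8.828939437866211) [[ 445.90454 -165.13144]
 [ 453.76016 -215.70673]
 [ 584.3457  -195.42346]
 [ 576.4901  -144.84818]]
yellow 306 ((486.7446594238281, -185.0015106201172), (37.708438873291016, 10.290128707885742), 2.6244139671325684)
(0, 0, 88) [613. 171.]
(0, 22, 88) [609.  76.]
(0, -22, 88) [616. 269.]
(16, -45, 38) [668. 373.]
(-16, -45, 38) [544. 376.]
(-150, 26, 24) [ 58. 164.]
(-150, -26, 24) [ 64. 343.]
(-115, 0, 54) [145. 226.]
```

View pics/w3.png

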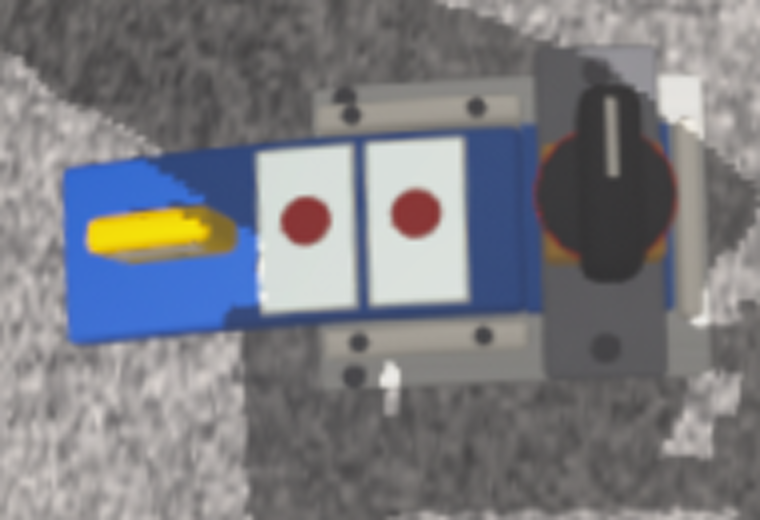

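>>> {"op": "send_rows", "data": {"commands": [0, 0.16, -0.04, 0, 0.006, 0.01, 0, 0, 0.16, -0.06, 0, 0.006, 0.01, 0, 0, 0.1, -0.08, 0, 0, 0, 0, 0, 0.02, -0.08, 0, 0, 0, 0, 0, 0, 0, 0, 0, 0, 0]}}

```text
clock: 3.2
tool_pos: [0.5963, -0.1613, 0.153]
eef_rot: [0.459, 0.539, -0.455, 0.54]
contact_force: [0.4, -0.8, -0.1]
opening: 1.004
```

Run:
```python
from h import *; from plant import cams
s,R=st()
```

```text
t 3.2 pos [ 0.5963 -0.1613  0.153 ] yawY 9.47 tilt [ 0.005  0.005 -1.   ] F [ 0.4 -0.8 -0.1] M [-0.08  0.12  0.02] op 1.004 q [ 0.2   0.78 -0.01  1.68 -0.    0.68  0.36]
```

>>> {"op": "send_rows", "data": {"commands": [0.002, -0.026, -0.1, 0, 0, -0.006, 0, 0, 0, -0.1, 0, 0, 0, 0, 0, 0, -0.06, 0, 0, 0, 0, 0, 0, 0, 0, 0, 0, 0, 0, 0, 0, 0, 0, 0, 0]}}

```text
clock: 3.7
tool_pos: [0.5995, -0.1655, 0.0922]
eef_rot: [0.462, 0.536, -0.454, 0.541]
contact_force: [-0.0, -0.4, 0.5]
opening: 1.001
```

Run:
```python
from h import *; from plant import cams
s,R=st(); s=cams.snapshot("scene");crop(s["image"],260,140,120,100,5,"pics/s4.png")
```

```text
t 3.7 pos [ 0.5995 -0.1655  0.0922] yawY 9.19 tilt [ 0.012  0.004 -1.   ] F [-0.  -0.4  0.5] M [-0.06  0.02  0.  ] op 1.001 q [ 0.2   0.87 -0.01  1.7   0.    0.56  0.36]
```

View pics/s4.png

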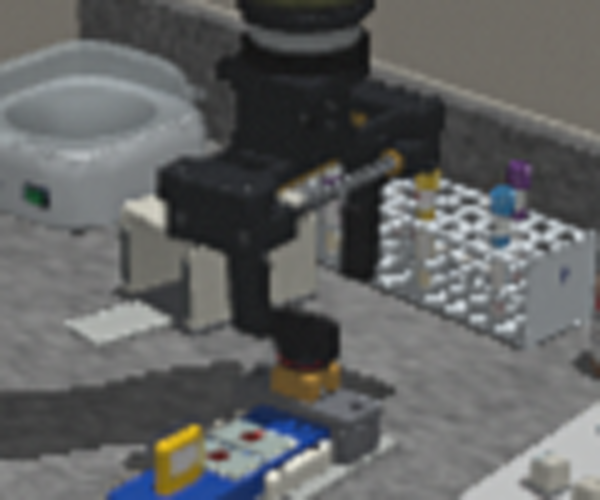

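>>> {"op": "send_rows", "data": {"commands": [-0.01, -0.01, -0.06, 0, 0.007, -0.004, 0, 0, 0, -0.06, 0, 0, 0, 0, 0, 0, 0, 0, 0, 0, 0, 0, 0, 0, 0, 0, 0, 0]}}

```text
clock: 4.15
tool_pos: [0.5981, -0.1691, 0.0621]
eef_rot: [0.462, 0.536, -0.459, 0.537]
contact_force: [0.4, -0.9, -0.8]
opening: 1.0
```

Run:
```python
from h import *; from plant import cams
s,R=st(); w=cams.snapshot("wrist");cv2.imwrite("pics/w5.png",w["image"])
```

```text
t 4.15 pos [ 0.5981 -0.1691  0.0621] yawY 8.76 tilt [ 0.004  0.003 -1.   ] F [ 0.4 -0.9 -0.8] M [-0.08  0.01 -0.05] op 1.0 q [ 0.21  0.92 -0.01  1.7   0.    0.51  0.35]
```

View pics/w5.png

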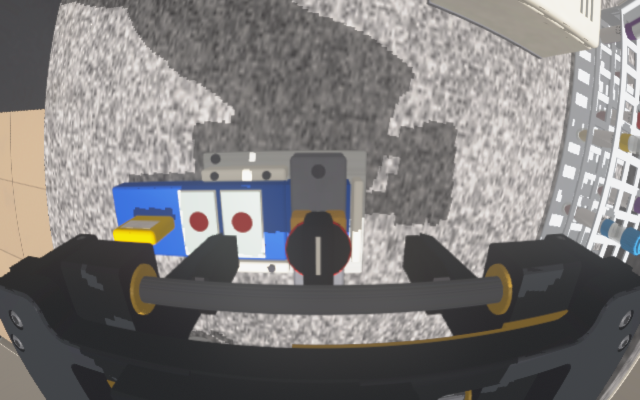

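>>> {"op": "send_rows", "data": {"commands": [0, 0, 0.008, 0, 0, 0, 1, 0, 0, 0, 0, 0, 0, 1, 0, 0, 0, 0, 0, 0, 1, 0, 0, 0, 0, 0, 0, 1, 0, 0, 0, 0, 0, 0, 1, 0, 0, 0, 0, 0, 0, 1], "newtons": 40}}

```text
clock: 4.8
tool_pos: [0.5987, -0.169, 0.0654]
eef_rot: [0.462, 0.536, -0.458, 0.538]
contact_force: [-0.1, -0.1, -0.5]
opening: 0.482
```

Run:
```python
from h import *
s,R=st()
```

```text
t 4.8 pos [ 0.5987 -0.169   0.0654] yawY 8.77 tilt [ 0.006  0.002 -1.   ] F [-0.1 -0.1 -0.5] M [-0.04  0.1  -0.01] op 0.482 q [ 0.21  0.92 -0.01  1.7   0.    0.52  0.35]
```

>>> {"op": "send_rows", "data": {"commands": [0, 0, -0.004, 0, 0, 0, 1, 0, 0, 0, 0, 0, 0, 1, 0, 0, 0, 0, 0, 0, 1, 0, 0, 0, 0, 0, 0, 1, 0, 0, 0, 0, 0, 0, 1]}}

```text
clock: 5.3
tool_pos: [0.597, -0.1693, 0.0643]
eef_rot: [0.462, 0.537, -0.459, 0.537]
contact_force: [-0.5, 0.1, -0.1]
opening: 0.155
```

Run:
```python
from h import *
s,R=st()
```

```text
t 5.3 pos [ 0.597  -0.1693  0.0643] yawY 8.75 tilt [ 0.003  0.003 -1.   ] F [-0.5  0.1 -0.1] M [ 0.02 -0.07  0.07] op 0.155 q [ 0.21  0.92 -0.01  1.71  0.    0.52  0.35]
```

>>> {"op": "send_rows", "data": {"commands": [0, 0, 0, 0, 0, 0, 1, 0, 0, 0.025, 0, 0, 0, 1, 0, 0, 0.025, 0, 0, 0, 1, 0, 0, 0.02, 0, 0, 0, 1, 0, 0, 0, 0, 0, 0, 1]}}

```text
clock: 5.8
tool_pos: [0.597, -0.1691, 0.0797]
eef_rot: [0.461, 0.537, -0.459, 0.537]
contact_force: [1.9, -0.8, -11.0]
opening: 0.155
```

Run:
```python
from h import *
s,R=st()
```

```text
t 5.8 pos [ 0.597  -0.1691  0.0797] yawY 8.77 tilt [ 0.002  0.003 -1.   ] F [  1.9  -0.8 -11. ] M [-0.33 -0.51  0.01] op 0.155 q [ 0.21  0.89 -0.01  1.7   0.    0.55  0.35]
```

>>> {"op": "send_rows", "data": {"commands": [0, 0, 0.01, 0, 0, 0, 1, 0, 0, 0.003, 0, 0, 0, 1]}}

```text
clock: 6.0
tool_pos: [0.597, -0.1691, 0.0823]
eef_rot: [0.461, 0.537, -0.459, 0.537]
contact_force: [2.7, -2.1, -12.7]
opening: 0.153
```

>>> {"op": "send_rows", "data": {"commands": [0, 0, 0.001, 0, 0, -0.04, 1, 0, 0, 0.001, 0, 0, -0.06, 1, 0, 0, 0.001, 0, 0, -0.06, 1, 0, 0, 0.001, 0, 0, -0.06, 1, 0, 0, 0, 0, 0, 0, 1]}}

```text
clock: 6.5
tool_pos: [0.5965, -0.1692, 0.0822]
eef_rot: [0.55, 0.446, -0.548, 0.446]
contact_force: [2.8, -1.2, -12.1]
opening: 0.158
```

Run:
```python
from h import *
s,R=st()
```

```text
t 6.5 pos [ 0.5965 -0.1692  0.0822] yawY -11.76 tilt [ 0.002  0.003 -1.   ] F [  2.8  -1.2 -12.1] M [-0.33 -0.52  0.02] op 0.158 q [ 0.16  0.89  0.09  1.7  -0.13  0.55  0.12]
```

>>> {"op": "send_rows", "data": {"commands": [0, 0, 0, 0, 0, -0.06, 1, 0, 0, 0, 0, 0, -0.07, 1, 0, 0, 0, 0, 0, -0.07, 1, 0, 0, 0, 0, 0, -0.07, 1, 0, 0, 0, 0, 0, -0.07, 1, 0, 0, 0, 0, 0, -0.07, 1, 0, 0, 0, 0, 0, -0.07, 1, 0, 0, 0, 0, 0, -0.06, 1, 0, 0, 0, 0, 0, 0, 1]}}

```text
clock: 7.4
tool_pos: [0.5956, -0.1687, 0.0807]
eef_rot: [0.686, 0.178, -0.684, 0.177]
contact_force: [1.3, -2.0, -11.8]
opening: 0.154
```

Run:
```python
from h import *
s,R=st()
```

```text
t 7.4 pos [ 0.5956 -0.1687  0.0807] yawY -60.97 tilt [ 0.002  0.003 -1.   ] F [  1.3  -2.  -11.8] M [-0.71 -0.33 -0.03] op 0.154 q [ 0.04  0.92  0.3   1.71 -0.45  0.58 -0.45]
```

>>> {"op": "send_rows", "data": {"commands": [0, 0, -0.008, 0, 0, 0, 1, 0, 0, 0, 0, 0, 0, 1]}}

```text
clock: 7.6
tool_pos: [0.5957, -0.1687, 0.0798]
eef_rot: [0.685, 0.18, -0.683, 0.178]
contact_force: [1.3, -1.6, -10.5]
opening: 0.158
```

>>> {"op": "send_rows", "data": {"commands": [0, 0, 0, 0, 0, 0, 0, 0, 0, 0, 0, 0, 0, 0, 0, 0, 0, 0, 0, 0, 0, 0, 0, 0, 0, 0, 0, 0, 0, 0, 0, 0, 0, 0, 0, 0, 0, 0, 0, 0, 0, 0]}}

```text
clock: 8.2
tool_pos: [0.5979, -0.1674, 0.0835]
eef_rot: [0.687, 0.182, -0.68, 0.179]
contact_force: [-0.3, -0.2, 1.2]
opening: 0.677
```

Run:
```python
from h import *;from plant import cams
s,R=st(); s=cams.snapshot("scene");crop(s["image"],260,140,120,100,5,"pics/s6.png")
w=cams.snapshot("wrist");cv2.imwrite("pics/w6.png",w["image"])
```

```text
t 8.2 pos [ 0.5979 -0.1674  0.0835] yawY -60.37 tilt [ 0.008  0.006 -1.   ] F [-0.3 -0.2  1.2] M [-0.03  0.12 -0.  ] op 0.677 q [ 0.04  0.91  0.3   1.71 -0.45  0.58 -0.44]
```

View pics/s6.png

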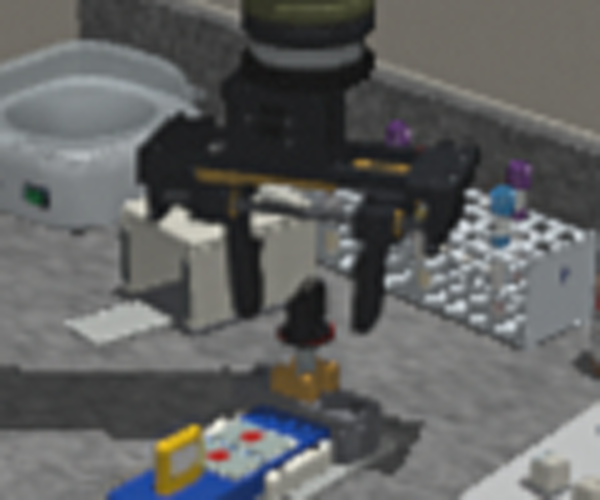

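View pics/w6.png

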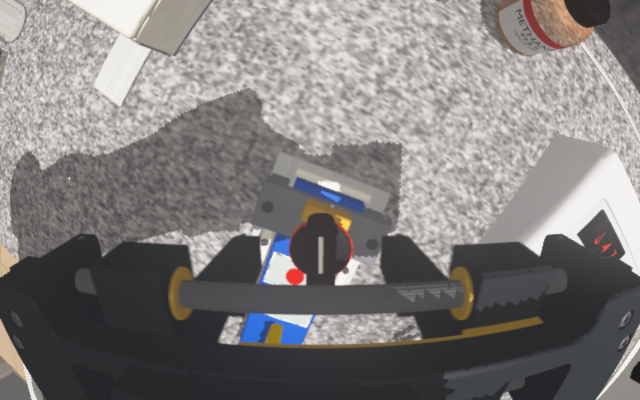

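>>> {"op": "send_rows", "data": {"commands": [0, 0, 0.1, 0, 0, 0, 0, 0, 0, 0.16, 0, 0, 0, 0, -0.06, -0.01, 0.04, 0, 0.005, -0.06, 0, -0.16, -0.02, 0, 0, 0, -0.06, 0, -0.16, -0.02, 0, 0, 0, -0.06, 0, -0.06, -0.02, 0, 0, 0, -0.05, 0, 0, 0, 0, 0, 0, 0, 0, 0, 0, 0, 0, 0, 0, 0]}}

```text
clock: 9.1
tool_pos: [0.4852, -0.1842, 0.1609]
eef_rot: [0.707, 0.053, -0.703, 0.049]
contact_force: [0.5, 0.1, 0.4]
opening: 0.997
```

Run:
```python
from h import *;from plant import cams
s,R=st(); 
w=cams.snapshot("wrist");cv2.imwrite("pics/w7.png",w["image"])
t=cams.snapshot("top")
for v in (270,275,279): print(v,onz(t,262,v,0))
hsv=cv2.cvtColor(w["image"],cv2.COLOR_BGR2HSV)
m=cv2.inRange(hsv,(20,150,120),(35,255,255)); n,l,stt,ce=cv2.connectedComponentsWithStats(m)
for i in range(1,n):
    if stt[i,4]>60: print(stt[i],ce[i],wonz(w,*ce[i],.05))
```

```text
t 9.1 pos [ 0.4852 -0.1842  0.1609] yawY -81.66 tilt [ 0.005  0.006 -1.   ] F [0.5 0.1 0.4] M [ 0.06  0.17 -0.01] op 0.997 q [ 0.03  0.71  0.41  1.98 -0.54  0.55 -0.61]
270 [0.36684412 0.03725555 0.        ]
275 [0.34956699 0.0370781  0.        ]
279 [0.33579272 0.03693663 0.        ]
[317 178  11  41 395] [321.84810127 198.86329114] [ 0.48491155 -0.18464457  0.05      ]
```

View pics/w7.png

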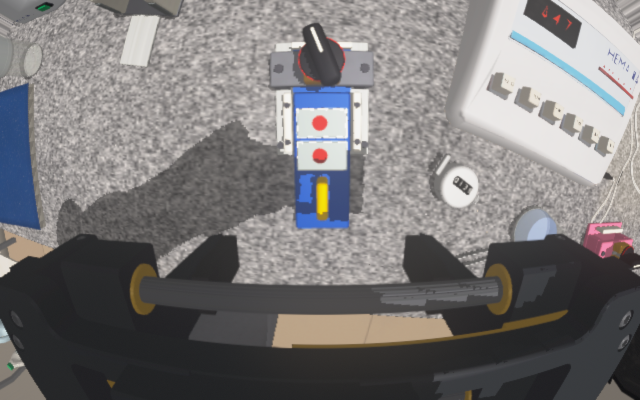

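>>> {"op": "send_rows", "data": {"commands": [0, 0, -0.13, 0, 0, 0, 0.4, 0, 0, -0.15, 0, 0, 0, 0.4, 0, 0, -0.13, 0, 0, 0, 0.4, 0, 0, -0.06, 0, 0, 0, 0.4, 0, 0, 0, 0, 0, 0, 0.4, 0, 0, 0, 0, 0, 0, 0.4]}}

```text
clock: 9.8
tool_pos: [0.4966, -0.1823, 0.0385]
eef_rot: [0.711, 0.058, -0.699, 0.055]
contact_force: [0.0, -0.7, -0.5]
opening: 0.597
```

Run:
```python
from h import *
s,R=st()
```

```text
t 9.8 pos [ 0.4966 -0.1823  0.0385] yawY -80.84 tilt [ 0.017  0.005 -1.   ] F [ 0.  -0.7 -0.5] M [-0.02  0.16  0.02] op 0.597 q [ 0.16  0.91  0.19  2.01 -0.66  0.27 -0.49]
```

>>> {"op": "send_rows", "data": {"commands": [-0.047, -0.009, -0.02, 0, 0.011, -0.004, 0.4, 0, 0, -0.018, 0, 0, 0, 0.4, 0, 0, 0, 0, 0, 0, 0.4, 0, 0, 0, 0, 0, 0, 0.4]}}

```text
clock: 10.2
tool_pos: [0.4863, -0.1853, 0.0307]
eef_rot: [0.706, 0.056, -0.704, 0.054]
contact_force: [0.5, 0.1, -0.6]
opening: 0.599
```

Run:
```python
from h import *
s,R=st()
```

```text
t 10.2 pos [ 0.4863 -0.1853  0.0307] yawY -81.14 tilt [ 0.003  0.003 -1.   ] F [ 0.5  0.1 -0.6] M [0.02 0.1  0.02] op 0.599 q [ 0.17  0.92  0.19  2.02 -0.66  0.25 -0.49]
```

>>> {"op": "send_rows", "data": {"commands": [-0.004, 0.002, -0.013, 0, 0, 0, 1, 0, 0, 0, 0, 0, 0, 1, 0, 0, 0, 0, 0, 0, 1, 0, 0, 0, 0, 0, 0, 1, 0, 0, 0, 0, 0, 0, 1, 0, 0, 0, 0, 0, 0, 1, 0, 0, 0, 0, 0, 0, 1], "newtons": 35}}

```text
clock: 10.9
tool_pos: [0.486, -0.1849, 0.0281]
eef_rot: [0.707, 0.055, -0.703, 0.054]
contact_force: [0.6, 0.1, 0.1]
opening: 0.109
```

Run:
```python
from h import *
s,R=st()
```

```text
t 10.9 pos [ 0.486  -0.1849  0.0281] yawY -81.12 tilt [ 0.005  0.002 -1.   ] F [0.6 0.1 0.1] M [-0.08  0.19 -0.03] op 0.109 q [ 0.17  0.93  0.18  2.03 -0.66  0.24 -0.49]
```

>>> {"op": "send_rows", "data": {"commands": [-0.047, -0.007, 0, 0, 0, 0, 1, -0.047, -0.007, 0, 0, 0, 0, 1, -0.047, -0.007, 0, 0, 0, 0, 1, 0, 0, 0, 0, 0, 0, 1]}}

```text
clock: 11.3
tool_pos: [0.4507, -0.19, 0.0279]
eef_rot: [0.707, 0.056, -0.703, 0.055]
contact_force: [-0.8, 0.2, 0.3]
opening: 0.112
```

Run:
```python
from h import *
s,R=st()
```

```text
t 11.3 pos [ 0.4507 -0.19    0.0279] yawY -81.03 tilt [ 0.007  0.002 -1.   ] F [-0.8  0.2  0.3] M [-0.06  0.44 -0.05] op 0.112 q [ 0.24  0.91  0.11  2.12 -0.67  0.14 -0.44]
```

>>> {"op": "send_rows", "data": {"commands": [-0.035, -0.006, 0, 0, 0, 0, 1, -0.03, -0.006, 0, 0, 0, 0, 1, 0, 0, 0, 0, 0, 0, 1]}}

```text
clock: 11.6
tool_pos: [0.4347, -0.1931, 0.0278]
eef_rot: [0.708, 0.056, -0.702, 0.055]
contact_force: [-0.8, -0.5, -1.0]
opening: 0.112
```

Run:
```python
from h import *; from plant import cams
s,R=st(); w=cams.snapshot("wrist");cv2.imwrite("pics/w8.png",w["image"])
```

```text
t 11.6 pos [ 0.4347 -0.1931  0.0278] yawY -80.99 tilt [ 0.008  0.002 -1.   ] F [-0.8 -0.5 -1. ] M [-0.08  0.28 -0.05] op 0.112 q [ 0.28  0.9   0.07  2.16 -0.67  0.1  -0.42]
```

View pics/w8.png

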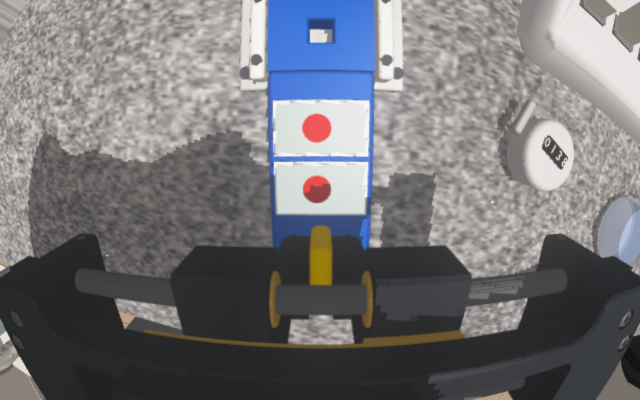

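>>> {"op": "send_rows", "data": {"commands": [0, 0, 0, 0, 0, 0, 1, 0, 0, 0.04, 0, 0, 0, 1, 0, 0, 0.06, 0, 0, 0, 1, 0, 0, 0.08, 0, 0, 0, 1, 0, 0, 0.08, 0, 0, 0, 1, 0, 0, 0.08, 0, 0, 0, 1, 0, 0, 0, 0, 0, 0, 1], "newtons": 55}}

```text
clock: 12.35
tool_pos: [0.4367, -0.1914, 0.1176]
eef_rot: [0.708, 0.057, -0.701, 0.056]
contact_force: [0.4, -1.1, -2.4]
opening: 0.107
```

Run:
```python
from h import *; from plant import cams
s,R=st(); w=cams.snapshot("wrist");cv2.imwrite("pics/w9.png",w["image"])
s=cams.snapshot("scene");crop(s["image"],240,130,160,120,5,"pics/s9.png")
```

```text
t 12.35 pos [ 0.4367 -0.1914  0.1176] yawY -80.83 tilt [ 0.01   0.003 -1.   ] F [ 0.4 -1.1 -2.4] M [-0.13  0.21  0.  ] op 0.107 q [ 0.15  0.74  0.28  2.13 -0.61  0.34 -0.47]
```

View pics/s9.png

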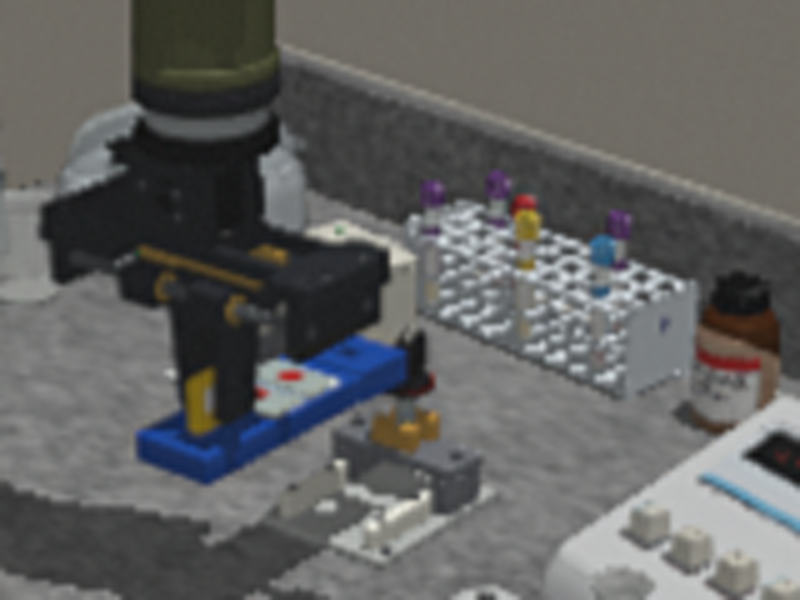

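>>> {"op": "send_rows", "data": {"commands": [0, 0, 0.12, 0, 0, 0.03, 1, 0, 0, 0.14, 0, 0, 0.06, 1, 0.03, 0.03, 0.08, 0, 0, 0.085, 1, 0.03, 0.03, 0, 0, 0, 0.085, 1, 0.03, 0.03, 0, 0, 0, 0.085, 1, 0.03, 0.03, 0, 0, 0, 0.085, 1, 0.03, 0.03, 0, 0, 0, 0.085, 1, 0.03, 0.03, 0, 0, 0, 0.085, 1, 0.03, 0.03, 0, 0, 0, 0.085, 1, 0.03, 0.03, 0, 0, 0, 0.085, 1, 0, 0, 0, 0, 0, 0, 1]}}

```text
clock: 13.55
tool_pos: [0.4918, -0.1241, 0.1916]
eef_rot: [-0.531, -0.467, 0.541, -0.455]
contact_force: [-0.5, -0.5, -2.0]
opening: 0.105
```

Run:
```python
from h import *; from plant import cams
s,R=st(); w=cams.snapshot("wrist");cv2.imwrite("pics/w10.png",w["image"])
```

```text
t 13.55 pos [ 0.4918 -0.1241  0.1916] yawY -8.62 tilt [-0.02   0.003 -1.   ] F [-0.5 -0.5 -2. ] M [-0.12  0.02 -0.06] op 0.105 q [ 0.09  0.62  0.11  1.96 -0.12  0.59  0.13]
```

View pics/w10.png

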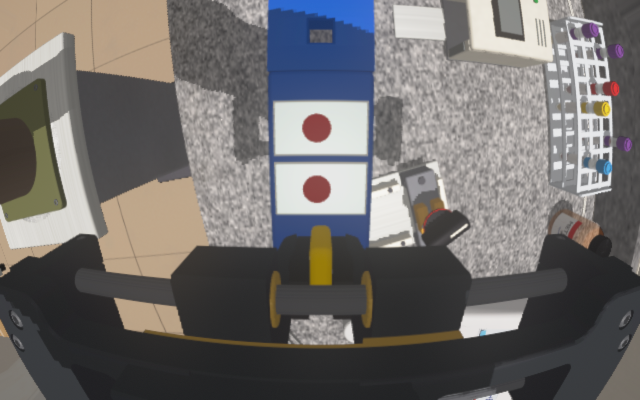

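>>> {"op": "send_rows", "data": {"commands": [0.036, 0.033, 0, 0, -0.006, 0.085, 1, 0.036, 0.033, 0, 0, -0.006, 0.085, 1, 0.036, 0.033, 0, 0, 0, 0.085, 1, 0.036, 0.033, 0, 0, 0, 0.085, 1, 0.036, 0.033, 0, 0, 0, 0.085, 1, 0.036, 0.033, 0, 0, 0, 0.085, 1, 0.036, 0.033, 0, 0, 0, 0.085, 1, 0.036, 0.033, 0, 0, 0, 0.085, 1, 0.036, 0.033, 0, 0, 0, 0.085, 1, 0.036, 0.033, 0, 0, 0, 0.085, 1, 0.03, 0.03, 0, 0, 0, 0.085, 1, 0, 0, 0, 0, 0, 0, 1]}}

```text
clock: 14.8
tool_pos: [0.579, -0.0424, 0.182]
eef_rot: [0.082, 0.706, -0.095, 0.697]
contact_force: [-0.5, 0.3, -1.7]
opening: 0.11
```

Run:
```python
from h import *; from plant import cams
s,R=st(); w=cams.snapshot("wrist");cv2.imwrite("pics/w11.png",w["image"])
```

```text
t 14.8 pos [ 0.579  -0.0424  0.182 ] yawY 75.58 tilt [-0.015 -0.017 -1.   ] F [-0.5  0.3 -1.7] M [ 0.04 -0.15  0.02] op 0.11 q [ 0.15  0.72 -0.29  1.74  0.3   0.74  1.02]
```

View pics/w11.png

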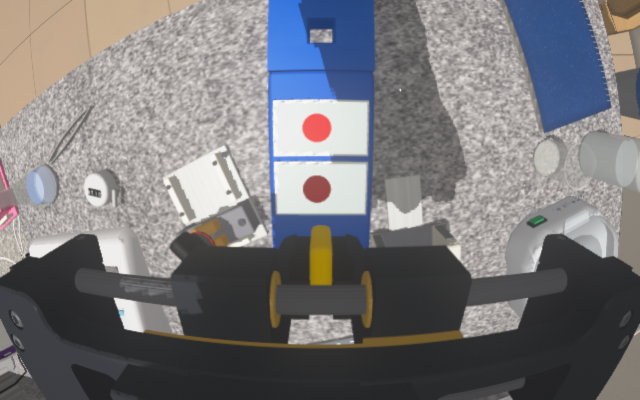

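>>> {"op": "send_rows", "data": {"commands": [0.04, 0.034, -0.04, 0.011, -0.01, 0.055, 1, 0.03, 0.03, -0.08, 0, 0, 0.052, 1, 0, 0, -0.12, 0, 0, 0, 1, 0, 0, -0.1, 0, 0, 0, 1, 0, 0, -0.06, 0, 0, 0, 1, 0, 0, 0, 0, 0, 0, 1, 0, 0, 0, 0, 0, 0, 1]}}

```text
clock: 15.55
tool_pos: [0.5901, -0.0369, 0.0769]
eef_rot: [0.04, 0.708, -0.046, 0.704]
contact_force: [0.8, 0.2, -1.6]
opening: 0.107
```

Run:
```python
from h import *
s,R=st()
```

```text
t 15.55 pos [ 0.5901 -0.0369  0.0769] yawY 83.05 tilt [-0.007 -0.009 -1.   ] F [ 0.8  0.2 -1.6] M [-0.02 -0.09 -0.02] op 0.107 q [ 0.12  0.88 -0.25  1.78  0.4   0.54  1.06]
```

>>> {"op": "send_rows", "data": {"commands": [0.032, 0.036, -0.06, 0.006, -0.005, 0.024, 1, 0, 0, -0.08, 0, 0, 0, 1, 0, 0, -0.04, 0, 0, 0, 1, 0, 0, 0, 0, 0, 0, 1, 0, 0, 0, 0, 0, 0, 1]}}

```text
clock: 16.05
tool_pos: [0.602, -0.0268, 0.0322]
eef_rot: [0.03, 0.703, -0.028, 0.71]
contact_force: [0.1, 0.2, -2.8]
opening: 0.107
```

Run:
```python
from h import *;from plant import cams
s,R=st();s=cams.snapshot("scene");crop(s["image"],240,150,120,100,6,"pics/s12.png")
```

```text
t 16.05 pos [ 0.602  -0.0268  0.0322] yawY 85.26 tilt [ 0.01   0.003 -1.   ] F [ 0.1  0.2 -2.8] M [ 0.01 -0.08 -0.06] op 0.107 q [ 0.1   0.96 -0.24  1.77  0.44  0.46  1.06]
```

View pics/s12.png

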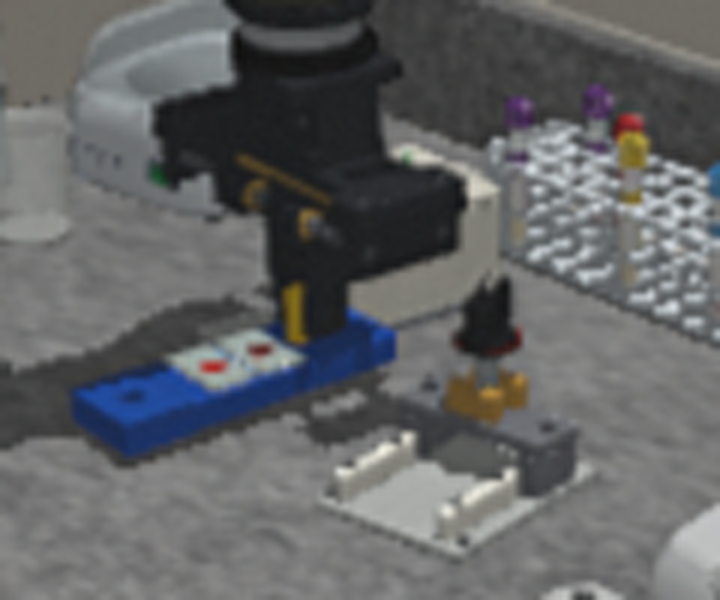

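>>> {"op": "send_rows", "data": {"commands": [-0.008, 0, -0.025, -0.002, 0.006, 0, 1, 0, 0, -0.014, 0, 0, 0, 1, 0, 0, 0, 0, 0, 0, 1]}}

```text
clock: 16.4
tool_pos: [0.6011, -0.0266, 0.0234]
eef_rot: [0.029, 0.706, -0.029, 0.707]
contact_force: [-0.9, -0.3, -1.7]
opening: 0.11
```

Run:
```python
from h import *
s,R=st()
```

```text
t 16.4 pos [ 0.6011 -0.0266  0.0234] yawY 85.26 tilt [ 0.003 -0.    -1.   ] F [-0.9 -0.3 -1.7] M [ 0.03 -0.05  0.03] op 0.11 q [ 0.1   0.97 -0.23  1.76  0.44  0.45  1.05]
```

>>> {"op": "send_rows", "data": {"commands": [0, 0, -0.008, 0, 0, 0, 1, 0, 0, 0, 0, 0, 0, 1]}}

```text
clock: 16.6
tool_pos: [0.6015, -0.0266, 0.0224]
eef_rot: [0.029, 0.705, -0.029, 0.708]
contact_force: [-1.3, -0.4, -0.3]
opening: 0.11
```

>>> {"op": "send_rows", "data": {"commands": [0, 0, -0.004, 0, 0, 0, 1, 0, 0, 0, 0, 0, 0, 0.6, 0, 0, 0, 0, 0, 0, 0.6, 0, 0, 0, 0, 0, 0, 0.6, 0, 0, 0, 0, 0, 0, 0.6]}}

```text
clock: 17.1
tool_pos: [0.6024, -0.0267, 0.0225]
eef_rot: [0.029, 0.704, -0.03, 0.708]
contact_force: [-0.4, 0.7, -0.1]
opening: 0.401
```

Run:
```python
from h import *
s,R=st()
```

```text
t 17.1 pos [ 0.6024 -0.0267  0.0225] yawY 85.23 tilt [ 0.006 -0.001 -1.   ] F [-0.4  0.7 -0.1] M [-0.    0.02  0.04] op 0.401 q [ 0.1   0.97 -0.23  1.76  0.44  0.45  1.05]
```

>>> {"op": "send_rows", "data": {"commands": [0, 0, 0.08, 0, 0, 0, 0.4, 0, 0, 0.16, 0, 0, 0, 0, 0, 0, 0.18, 0, 0, -0.06, 0, 0, -0.04, 0.18, 0, 0, -0.09, 0, 0, -0.04, 0.16, 0, 0, -0.09, 0, 0, -0.04, 0.1, 0, 0, -0.09, 0, 0, -0.04, 0, 0, 0, -0.09, 0, 0, -0.04, 0, 0, 0, -0.09, 0, 0, -0.04, 0, 0, 0, -0.09, 0, 0, -0.04, 0, 0, 0, -0.09, 0, 0, 0, 0, 0, 0, 0, 0, 0, 0, 0, 0, 0, 0, 0]}}

```text
clock: 18.3
tool_pos: [0.6, -0.0978, 0.2463]
eef_rot: [0.404, 0.58, -0.398, 0.585]
contact_force: [0.1, -0.3, 0.3]
opening: 1.0
```

Run:
```python
from h import *; from plant import cams
s,R=st(); w=cams.snapshot("wrist");cv2.imwrite("pics/w13.png",w["image"])
t=cams.snapshot("top");cv2.imwrite("pics/t13.png",t["image"])
```

```text
t 18.3 pos [ 0.6    -0.0978  0.2463] yawY 20.97 tilt [ 0.011  0.003 -1.   ] F [ 0.1 -0.3  0.3] M [-0.03  0.07 -0.04] op 1.0 q [ 0.12  0.65 -0.05  1.63  0.03  0.86  0.42]
```

View pics/w13.png

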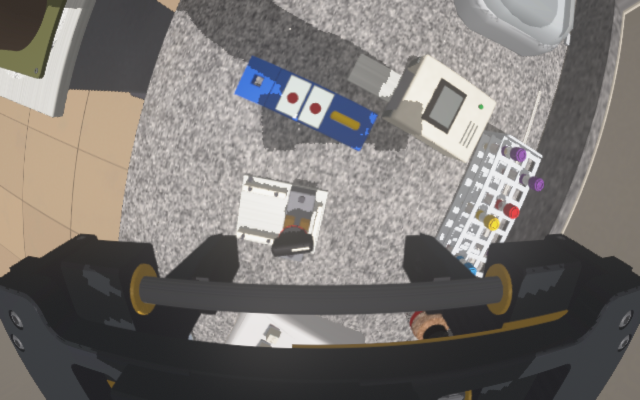

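View pics/t13.png

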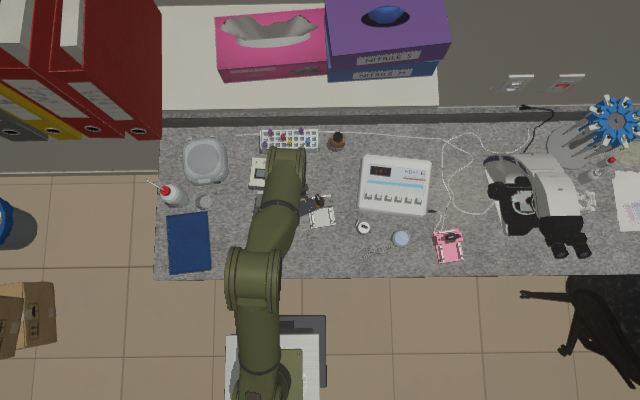

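Excellent view: carrier flat on worktop (305,105), reader (440,105), tongue (375,73). Measure both in it.

Run:
```python
from h import *; from plant import cams
w=cams.snapshot("wrist"); 
crop(w["image"],330,40,180,130,4.4,"pics/w14.png")
crop(w["image"],225,45,170,115,4.4,"pics/w15.png")
hsv=cv2.cvtColor(w["image"],cv2.COLOR_BGR2HSV)
m=cv2.inRange(hsv,(105,110,30),(130,255,255)); m[160:]=0;m[:50]=0;m[:,:228]=0;m[:,390:]=0
n,l,stt,ce=cv2.connectedComponentsWithStats(m);i=1+stt[1:,4].argmax()
ys,xs=np.nonzero(l==i)
P=np.array([wonz(w,x,y,.018)[:2] for x,y in zip(xs,ys)])*1000
R=cv2.minAreaRect(P.astype(np.float32));print("blue",R,cv2.boxPoints(R))
```

```text
blue ((497.9789733886719, -17.75286865234375), (51.360870361328125, 54.56847381591797), 85.48050689697266) [[468.756     -41.203503 ]
 [523.1548    -45.503403 ]
 [527.2019      5.6977654]
 [472.80316     9.997665 ]]
```

View pics/w14.png

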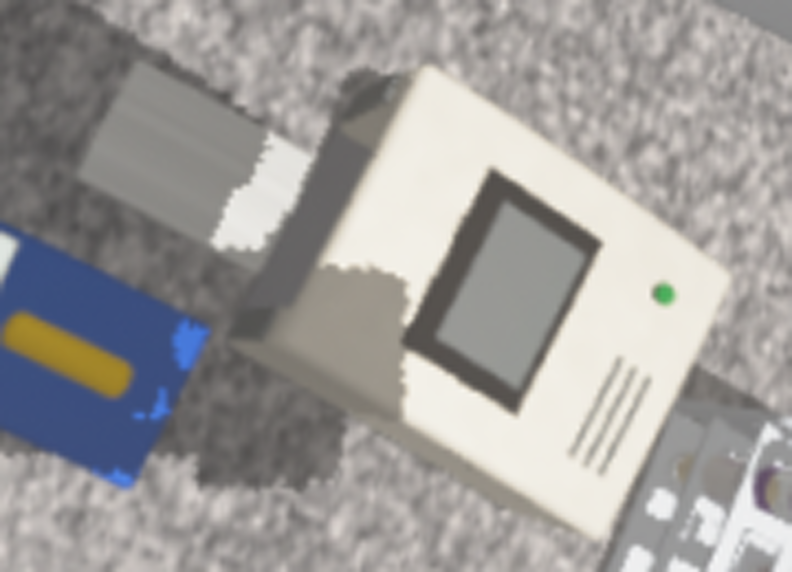

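View pics/w15.png

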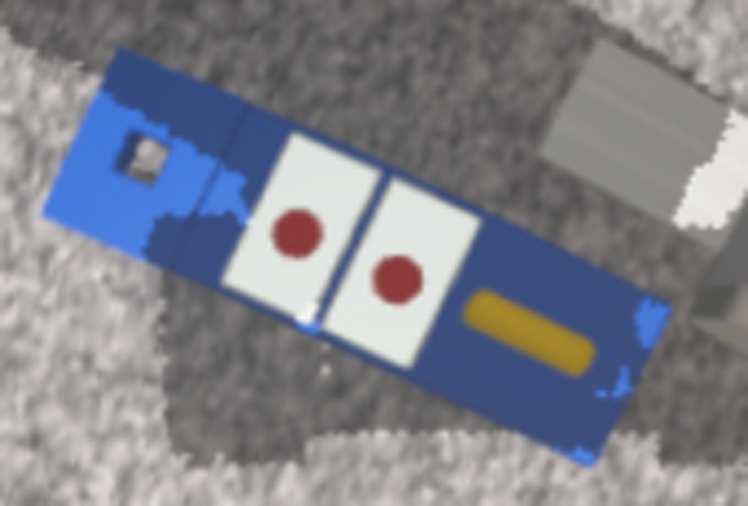

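Run:
```python
from h import *; from plant import cams
w=cams.snapshot("wrist"); w=dict(w)
g=lambda o,p,z: wonz(w,o[0]+(p[0]+.5)/4.4-.5,o[1]+(p[1]+.5)/4.4-.5,z)[:2]*1000
def ang(a,b): d=b-a; return np.degrees(np.arctan2(d[1],d[0])).round(2),np.hypot(*d).round(1)
A=[g((225,45),p,.018) for p in [(120,48),(43,215),(670,305),(592,466)]]
print("carrier",np.round(A,1),"sides",ang(A[0],A[2]),ang(A[1],A[3]),"ends",ang(A[1],A[0]),ang(A[3],A[2]))
print("hole",g((225,45),(140,157),.018))
B=[g((330,40),p,.068) for p in [(430,66),(268,345),(728,270),(603,540)]]
print("roof",np.round(B,1),"sides",ang(B[0],B[2]),ang(B[1],B[3]),"ends",ang(B[1],B[0]),ang(B[3],B[2]),"mouth",(B[0]+B[1])/2)
C=[g((330,40),p,.005) for p in [(135,60),(80,172),(310,150),(262,268)]]
print("tongue",np.round(C,1),"sides",ang(C[0],C[2]),ang(C[1],C[3]),"end",ang(C[1],C[0]),"tip",(C[0]+C[1])/2)
```

```text
carrier [[473.8  10.1]
 [469.8 -40.8]
 [640.3  -4.3]
 [636.8 -54.1]] sides (np.float64(-4.97), np.float64(167.2)) (np.float64(-4.55), np.float64(167.6)) ends (np.float64(85.5), np.float64(51.0)) (np.float64(85.99), np.float64(49.8))
hole [490.31687578 -17.15211337]
roof [[659.1  75.5]
 [646.6  -6.6]
 [756.1  66.1]
 [750.1 -15.4]] sides (np.float64(-5.55), np.float64(97.4)) (np.float64(-4.86), np.float64(103.8)) ends (np.float64(81.34), np.float64(83.1)) (np.float64(85.81), np.float64(81.7)) mouth [652.88039406  34.42305961]
tongue [[595.5  60.9]
 [592.8  24.1]
 [651.3  56.8]
 [650.9  18.7]] sides (np.float64(-4.17), np.float64(56.0)) (np.float64(-5.32), np.float64(58.3)) end (np.float64(85.81), np.float64(36.8)) tip [594.11238524  42.50282519]
```

>>> {"op": "send_rows", "data": {"commands": [-0.05, 0.04, 0, 0, 0, 0.09, 0, -0.05, 0.04, 0, 0, 0, 0.09, 0, -0.05, 0.04, 0, 0, 0, 0.09, 0, -0.05, 0.04, 0, 0, 0, 0.09, 0, -0.05, 0.04, -0.05, 0, 0, 0.09, 0, -0.05, 0.04, -0.1, 0, 0, 0.09, 0, -0.05, 0.04, -0.1, 0, 0, 0.09, 0, -0.05, 0.03, -0.1, 0, 0, 0.09, 0, 0, 0, 0, 0, 0, 0, 0, 0, 0, 0, 0, 0, 0, 0]}}

```text
clock: 19.5
tool_pos: [0.4992, -0.0136, 0.1585]
eef_rot: [0.013, 0.704, 0.002, 0.71]
contact_force: [-0.3, 0.3, 0.3]
opening: 0.999
```

Run:
```python
from h import *; from plant import cams
s,R=st(); w=cams.snapshot("wrist");cv2.imwrite("pics/w16.png",w["image"])
t=dict(cams.snapshot("top"));crop(t["image"],240,145,110,80,7,"pics/t16.png")
```

```text
t 19.5 pos [ 0.4992 -0.0136  0.1585] yawY 89.08 tilt [ 0.008  0.021 -1.   ] F [-0.3  0.3  0.3] M [-0.01 -0.01 -0.01] op 0.999 q [ 0.16  0.67 -0.33  2.02  0.39  0.5   1.1 ]
```

View pics/w16.png

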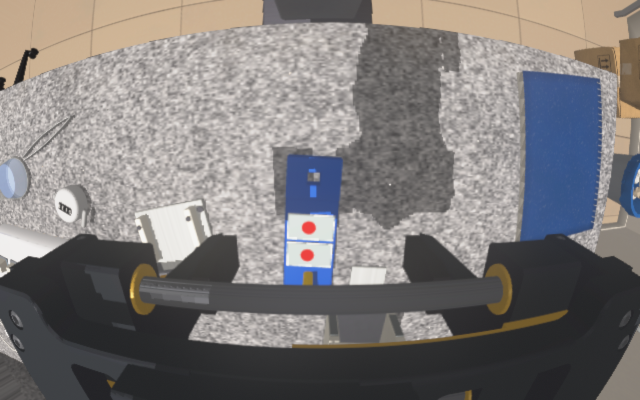

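>>> {"op": "send_rows", "data": {"commands": [-0.02, -0.016, -0.08, -0.013, 0.005, -0.042, 0, -0.01, 0, -0.12, 0, 0, 0, 0, -0.01, 0, -0.12, 0, 0, 0, 0, 0, 0, -0.08, 0, 0, 0, 0, 0, 0, 0, 0, 0, 0, 0, 0, 0, 0, 0, 0, 0, 0]}}

```text
clock: 20.2
tool_pos: [0.5018, -0.0205, 0.0632]
eef_rot: [0.034, 0.697, -0.036, 0.715]
contact_force: [1.3, 0.1, -0.5]
opening: 1.002
```

Run:
```python
from h import *; from plant import cams
s,R=st(); w=cams.snapshot("wrist");cv2.imwrite("pics/w17.png",w["image"])
```

```text
t 20.2 pos [ 0.5018 -0.0205  0.0632] yawY 84.28 tilt [ 0.026 -0.004 -1.   ] F [ 1.3  0.1 -0.5] M [0.05 0.01 0.03] op 1.002 q [ 0.03  0.83 -0.13  2.09  0.48  0.23  0.95]
```

View pics/w17.png

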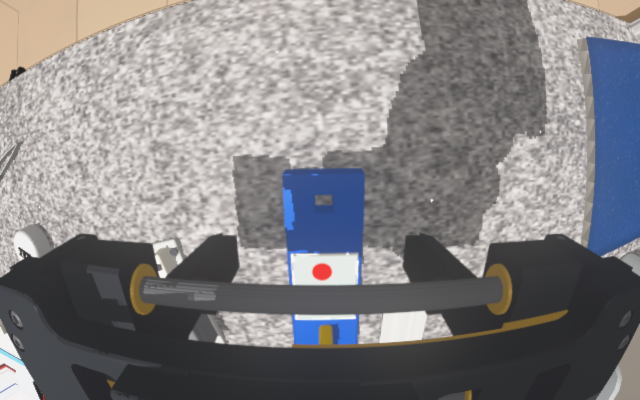

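>>> {"op": "send_rows", "data": {"commands": [-0.008, 0.012, -0.04, 0.003, 0.016, 0.011, 0, -0.008, 0, -0.08, 0, 0, 0, 0, 0, 0, -0.06, 0, 0, 0, 0, 0, 0, 0, 0, 0, 0, 0, 0, 0, 0, 0, 0, 0, 0]}}

```text
clock: 20.75
tool_pos: [0.5031, -0.0171, 0.0209]
eef_rot: [0.031, 0.704, -0.027, 0.709]
contact_force: [0.6, 0.2, -0.3]
opening: 0.999
```

Run:
```python
from h import *; from plant import cams
s,R=st()
```

```text
t 20.75 pos [ 0.5031 -0.0171  0.0209] yawY 85.29 tilt [ 0.008  0.004 -1.   ] F [ 0.6  0.2 -0.3] M [ 0.04 -0.03  0.03] op 0.999 q [ 0.01  0.92 -0.1   2.07  0.5   0.16  0.94]
```

>>> {"op": "send_rows", "data": {"commands": [-0.012, 0, -0.03, -0.002, 0.005, 0, 0, -0.004, 0, -0.03, 0, 0, 0, 0, 0, 0, -0.004, 0, 0, 0, 0, 0, 0, 0, 0, 0, 0, 0]}}

```text
clock: 21.15
tool_pos: [0.5002, -0.0171, 0.0054]
eef_rot: [0.03, 0.706, -0.029, 0.707]
contact_force: [0.0, -0.3, 0.7]
opening: 1.002
```

Run:
```python
from h import *; from plant import cams
s,R=st(); w=cams.snapshot("wrist");cv2.imwrite("pics/w18.png",w["image"])
```

```text
t 21.15 pos [ 0.5002 -0.0171  0.0054] yawY 85.26 tilt [ 0.003  0.002 -1.   ] F [ 0.  -0.3  0.7] M [0.05 0.02 0.01] op 1.002 q [-0.01  0.95 -0.08  2.08  0.5   0.13  0.93]
```

View pics/w18.png

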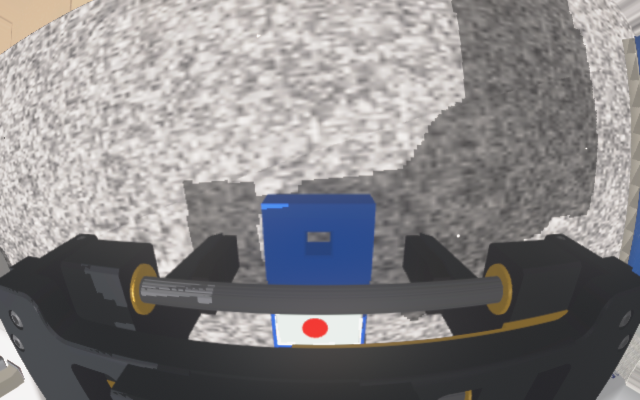

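>>> {"op": "send_rows", "data": {"commands": [0, 0, -0.005, 0, 0, 0, 1, 0, 0, 0, 0, 0, 0, 1, 0, 0, 0, 0, 0, 0, 1, 0, 0, 0, 0, 0, 0, 1, 0, 0, 0, 0, 0, 0, 1, 0, 0, 0, 0, 0, 0, 1, 0, 0, 0, 0, 0, 0, 1], "newtons": 55}}

```text
clock: 21.9
tool_pos: [0.5004, -0.0172, 0.0046]
eef_rot: [0.03, 0.705, -0.029, 0.708]
contact_force: [-0.7, -0.4, 0.2]
opening: 0.581
```

Run:
```python
from h import *; from plant import cams
s,R=st()
```

```text
t 21.9 pos [ 0.5004 -0.0172  0.0046] yawY 85.25 tilt [ 0.003  0.002 -1.   ] F [-0.7 -0.4  0.2] M [-0.01  0.04  0.01] op 0.581 q [-0.01  0.95 -0.08  2.08  0.5   0.13  0.93]
```

>>> {"op": "send_rows", "data": {"commands": [0, 0, 0.04, 0, 0, 0, 1, -0.01, 0, 0.05, 0, 0, 0, 1, 0, 0, 0.02, 0, 0, 0, 1, 0, 0, 0, 0, 0, 0, 1]}}

```text
clock: 22.3
tool_pos: [0.4967, -0.0173, 0.0345]
eef_rot: [0.03, 0.706, -0.029, 0.707]
contact_force: [0.5, -0.5, -2.2]
opening: 0.586
```

Run:
```python
from h import *; from plant import cams
s,R=st(); s=cams.snapshot("scene");crop(s["image"],240,140,120,100,6,"pics/s19.png")
w=cams.snapshot("wrist");cv2.imwrite("pics/w19.png",w["image"])
```

```text
t 22.3 pos [ 0.4967 -0.0173  0.0345] yawY 85.25 tilt [ 0.002  0.001 -1.   ] F [ 0.5 -0.5 -2.2] M [ 0.06  0.17 -0.01] op 0.586 q [ 0.01  0.89 -0.12  2.08  0.49  0.19  0.94]
```

View pics/s19.png

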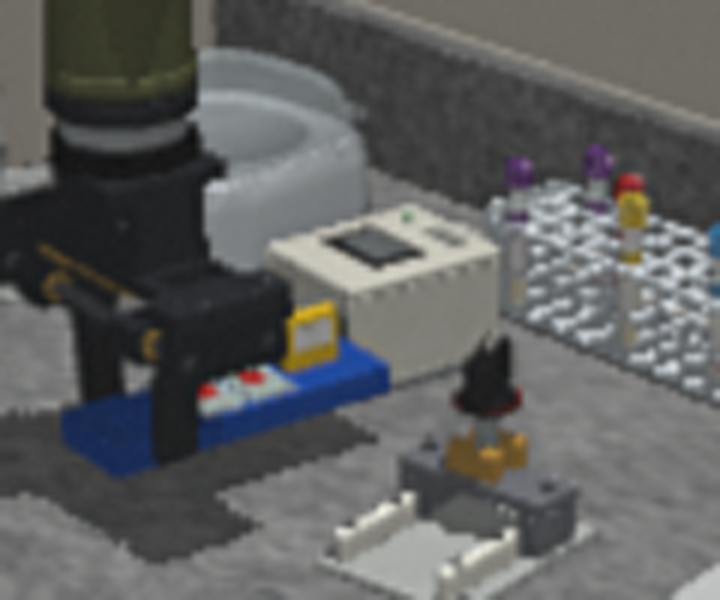

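>>> {"op": "send_rows", "data": {"commands": [0, 0.06, 0, 0, 0, -0.006, 1, 0, 0.1, 0, 0, 0, 0, 1, 0, 0.08, 0, 0, 0, 0, 1, 0, 0.02, 0, 0, 0, 0, 1, 0, 0, 0, 0, 0, 0, 1, 0, 0, 0, 0, 0, 0, 1]}}

```text
clock: 23.0
tool_pos: [0.4957, 0.0469, 0.0326]
eef_rot: [0.033, 0.707, -0.034, 0.706]
contact_force: [-0.6, -0.1, -2.2]
opening: 0.578
```

Run:
```python
from h import *; from plant import cams
s,R=st(); t=dict(cams.snapshot("top"));crop(t["image"],230,145,110,80,7,"pics/t20.png")
w=cams.snapshot("wrist");cv2.imwrite("pics/w20.png",w["image"])
```

```text
t 23.0 pos [0.4957 0.0469 0.0326] yawY 84.5 tilt [-0.001 -0.002 -1.   ] F [-0.6 -0.1 -2.2] M [-0.02  0.12 -0.01] op 0.578 q [-0.13  0.89 -0.1   2.08  0.44  0.19  0.86]
```

View pics/t20.png

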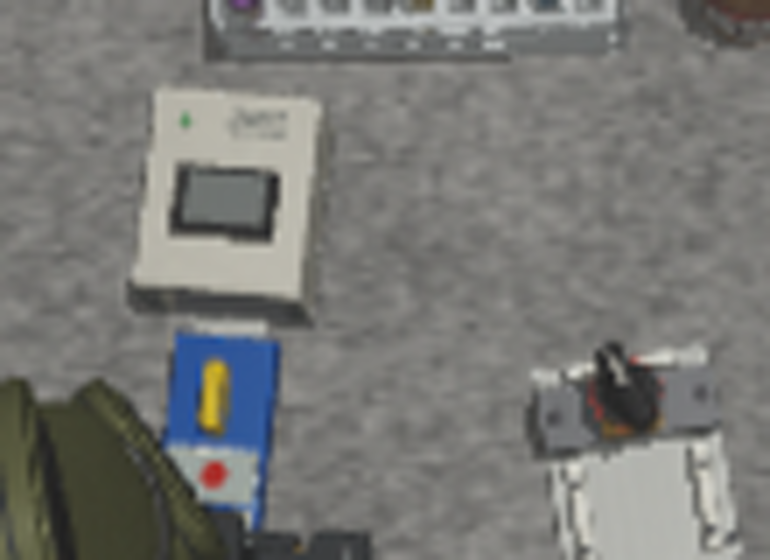

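View pics/w20.png

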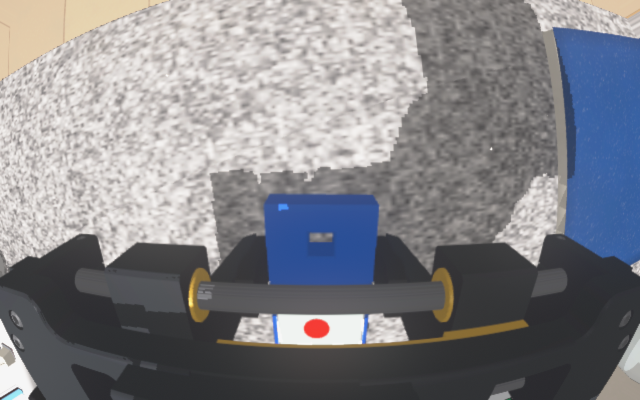

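Run:
```python
from h import *; from plant import cams
t=dict(cams.snapshot("top"))
f=lambda x,y,z: onz(t,230+(x+.5)/7-.5,145+(y+.5)/7-.5,z)[:2].round(4)
a,b=f(178,332,.046),f(280,340,.046);print("nose",a,b,(a+b)/2)
a,b=f(193,328,.005),f(268,330,.005);print("tongue",a,b,(a+b)/2)
a,b=f(136,283,.068),f(303,303,.068);print("roof front",a,b,(a+b)/2)
a,b=f(155,90,.068),f(322,100,.068);print("roof back",a,b,(a+b)/2)
print("fin",f(218,362,.076),f(211,428,.076))
n=np.array([.4957,.0469])+.14*np.array([np.cos(np.radians(-5.5)),np.sin(np.radians(-5.5))]);print("pred nose",n)
crop(t["image"],245,180,32,40,16,"pics/t21.png")
```

```text
nose [0.6364 0.0583] [0.6316 0.0071] [0.634  0.0327]
tongue [0.6466 0.0569] [0.6449 0.0183] [0.64575 0.0376 ]
roof front [0.6571 0.0761] [ 0.6458 -0.0069] [0.65145 0.0346 ]
roof back [0.7559 0.0681] [ 0.7494 -0.0158] [0.75265 0.02615]
fin [0.6152 0.0338] [0.5823 0.0369]
pred nose [0.63505547 0.03348159]
```

View pics/t21.png

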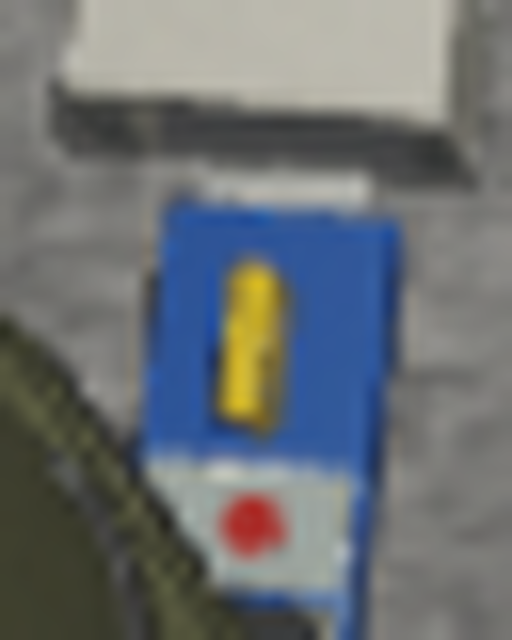

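>>> {"op": "send_rows", "data": {"commands": [0, 0.016, -0.04, 0, 0, 0, 1, 0, 0, -0.035, 0, 0, 0, 1, 0, 0, 0, 0, 0, 0, 1, 0, 0, 0, 0, 0, 0, 1]}}

```text
clock: 23.55
tool_pos: [0.4957, 0.0487, 0.0119]
eef_rot: [0.034, 0.707, -0.036, 0.706]
contact_force: [0.2, 0.6, -3.4]
opening: 0.589
```

Run:
```python
from h import *; from plant import cams
s,R=st(); t=dict(cams.snapshot("top"));crop(t["image"],245,180,32,40,16,"pics/t22.png")
s=cams.snapshot("scene");crop(s["image"],240,150,100,80,7,"pics/s22.png")
```

```text
t 23.55 pos [0.4957 0.0487 0.0119] yawY 84.26 tilt [-0.002 -0.003 -1.   ] F [ 0.2  0.6 -3.4] M [ 0.02  0.15 -0.01] op 0.589 q [-0.15  0.94 -0.07  2.08  0.44  0.14  0.84]
```

View pics/t22.png

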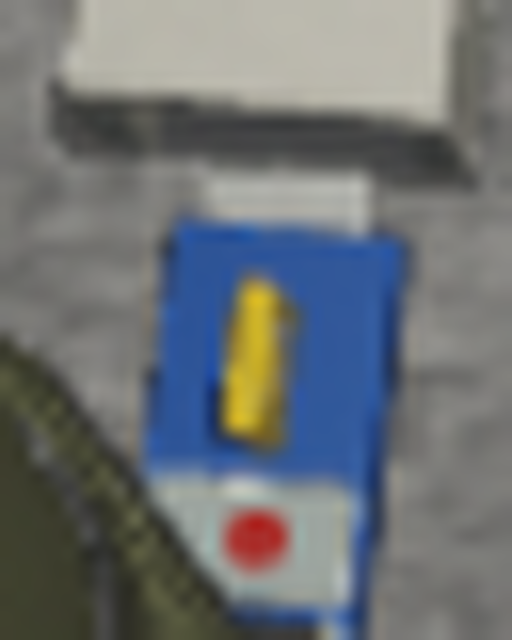

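View pics/s22.png

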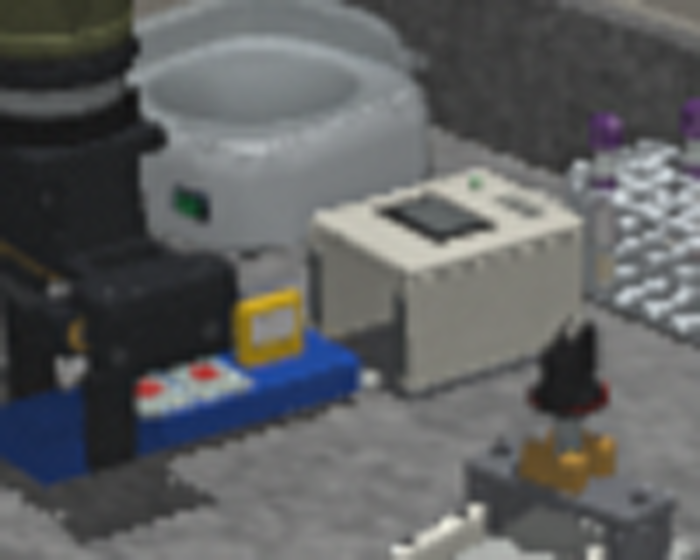

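>>> {"op": "send_rows", "data": {"commands": [0, 0.012, 0, 0, 0, 0, 1, 0, 0, 0, 0, 0, 0, 1, 0.04, -0.003, 0, 0, 0, 0, 1, 0.04, -0.004, 0, 0, 0, 0, 1, 0, 0, 0, 0, 0, 0, 1]}}

```text
clock: 24.15
tool_pos: [0.5182, 0.0503, 0.0131]
eef_rot: [0.034, 0.706, -0.036, 0.706]
contact_force: [0.9, -0.3, -2.5]
opening: 0.585
```

Run:
```python
from h import *; from plant import cams
s,R=st(); t=dict(cams.snapshot("top"));crop(t["image"],245,180,32,40,16,"pics/t23.png")
```

```text
t 24.15 pos [0.5182 0.0503 0.0131] yawY 84.28 tilt [ 0.001 -0.002 -1.   ] F [ 0.9 -0.3 -2.5] M [0.11 0.15 0.02] op 0.585 q [-0.12  0.94 -0.11  2.01  0.44  0.21  0.86]
```

View pics/t23.png

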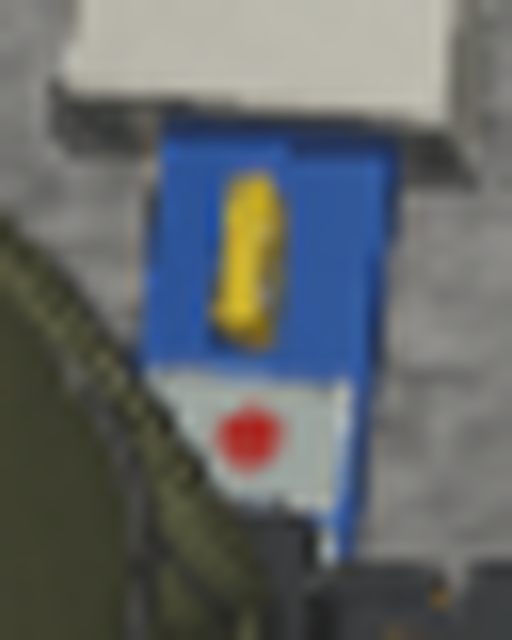

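>>> {"op": "send_rows", "data": {"commands": [0.04, -0.008, -0.004, 0, 0, 0.003, 1, 0.04, -0.005, -0.002, 0, 0, 0, 1, 0.04, -0.004, 0, 0, 0, 0, 1, 0, 0, 0, 0, 0, 0, 1]}}

```text
clock: 24.6
tool_pos: [0.5473, 0.0457, 0.0116]
eef_rot: [0.032, 0.707, -0.035, 0.705]
contact_force: [0.2, 0.1, -2.2]
opening: 0.584
```

Run:
```python
from h import *; from plant import cams
s,R=st(); t=dict(cams.snapshot("top"));crop(t["image"],245,180,32,40,16,"pics/t24.png")
s=cams.snapshot("scene");crop(s["image"],240,150,100,80,7,"pics/s24.png")
```

```text
t 24.6 pos [0.5473 0.0457 0.0116] yawY 84.56 tilt [-0.003 -0.003 -1.   ] F [ 0.2  0.1 -2.2] M [0.05 0.12 0.01] op 0.584 q [-0.08  0.96 -0.15  1.92  0.44  0.3   0.89]
```

View pics/t24.png

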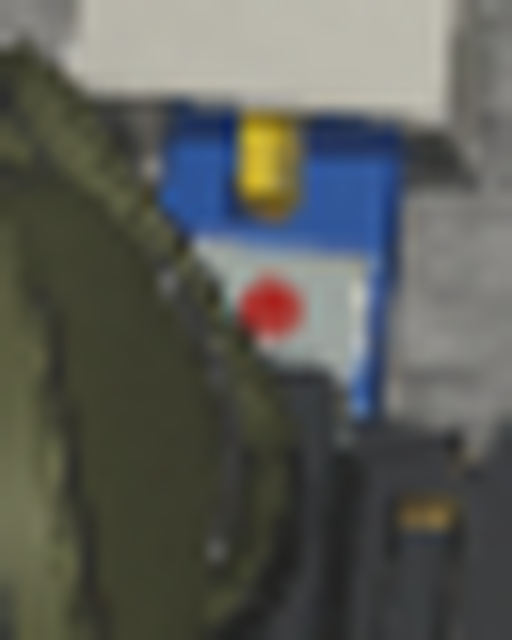

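View pics/s24.png

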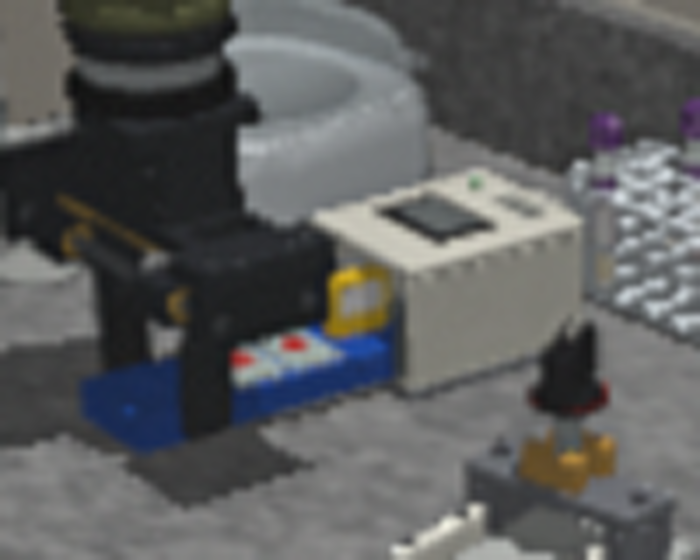

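>>> {"op": "send_rows", "data": {"commands": [0.04, -0.006, -0.002, 0, 0, 0, 1, 0.04, -0.004, 0, 0, 0, 0, 1, 0, 0, 0, 0, 0, 0, 1]}}

```text
clock: 25.0
tool_pos: [0.5655, 0.0435, 0.0111]
eef_rot: [0.031, 0.709, -0.034, 0.704]
contact_force: [0.2, -0.7, -1.1]
opening: 0.583
```

Run:
```python
from h import *; from plant import cams
s,R=st()
```

```text
t 25.0 pos [0.5655 0.0435 0.0111] yawY 84.68 tilt [-0.007 -0.004 -1.   ] F [ 0.2 -0.7 -1.1] M [ 0.12 -0.08 -0.03] op 0.583 q [-0.06  0.97 -0.17  1.86  0.43  0.35  0.91]
```

>>> {"op": "send_rows", "data": {"commands": [0.028, -0.003, 0, 0.002, -0.004, 0, 1, 0.024, -0.002, 0, 0, 0, 0, 1, 0, 0, 0, 0, 0, 0, 1]}}

```text
clock: 25.3
tool_pos: [0.5796, 0.042, 0.0109]
eef_rot: [0.033, 0.706, -0.033, 0.706]
contact_force: [0.6, -0.3, -2.0]
opening: 0.58
```

Run:
```python
from h import *; from plant import cams
s,R=st()
```

```text
t 25.3 pos [0.5796 0.042  0.0109] yawY 84.66 tilt [-0. -0. -1.] F [ 0.6 -0.3 -2. ] M [0.02 0.07 0.02] op 0.58 q [-0.05  0.98 -0.18  1.83  0.43  0.38  0.93]
```

>>> {"op": "send_rows", "data": {"commands": [0.014, -0.001, 0, 0, 0, 0, 1, 0.01, -0.001, 0, 0, 0, 0, 1, 0, 0, 0, 0, 0, 0, 1]}}

```text
clock: 25.6
tool_pos: [0.5857, 0.0414, 0.0107]
eef_rot: [0.033, 0.707, -0.033, 0.706]
contact_force: [-0.6, -0.6, -2.6]
opening: 0.585
```

>>> {"op": "send_rows", "data": {"commands": [0.01, -0.001, -0.002, 0, 0, 0, 1, 0.008, -0.001, 0, 0, 0, 0, 1, 0, 0, 0, 0, 0, 0, 1]}}

```text
clock: 25.9
tool_pos: [0.5903, 0.041, 0.0102]
eef_rot: [0.033, 0.707, -0.033, 0.706]
contact_force: [0.5, -0.1, -1.2]
opening: 0.585
```

>>> {"op": "send_rows", "data": {"commands": [0.01, -0.001, 0, 0, 0, 0, 1, 0.008, -0.001, 0, 0, 0, 0, 1, 0, 0, 0, 0, 0, 0, 1]}}

```text
clock: 26.2
tool_pos: [0.5923, 0.0408, 0.0098]
eef_rot: [0.032, 0.709, -0.033, 0.704]
contact_force: [0.4, -0.8, 0.2]
opening: 0.583
```

>>> {"op": "send_rows", "data": {"commands": [0.01, -0.001, 0.001, 0, 0, 0, 1, 0.008, -0.001, 0.001, 0, 0, 0, 1]}}

```text
clock: 26.4
tool_pos: [0.5923, 0.0408, 0.0098]
eef_rot: [0.032, 0.712, -0.033, 0.701]
contact_force: [-5.9, 1.0, 2.5]
opening: 0.585
```

Run:
```python
from h import *; from plant import cams
s,R=st()
```

```text
t 26.4 pos [0.5923 0.0408 0.0098] yawY 84.74 tilt [-0.016 -0.001 -1.   ] F [-5.9  1.   2.5] M [ 0.35  0.83 -0.15] op 0.585 q [-0.03  0.99 -0.21  1.77  0.42  0.44  0.95]
```

>>> {"op": "send_rows", "data": {"commands": [0.004, 0, 0, 0, -0.01, 0, 1, 0.004, 0, -0.002, 0, 0, 0, 1]}}

```text
clock: 26.6
tool_pos: [0.5923, 0.0408, 0.0097]
eef_rot: [0.032, 0.708, -0.033, 0.705]
contact_force: [-6.3, 0.5, 9.9]
opening: 0.589
```

Run:
```python
from h import *; from plant import cams
s,R=st()
```

```text
t 26.6 pos [0.5923 0.0408 0.0097] yawY 84.74 tilt [-0.004 -0.002 -1.   ] F [-6.3  0.5  9.9] M [ 0.31  1.18 -0.04] op 0.589 q [-0.03  0.99 -0.2   1.78  0.42  0.41  0.94]
```

>>> {"op": "send_rows", "data": {"commands": [0, 0, 0, 0, 0, 0, 0.2, 0, 0, 0, 0, 0, 0, 0, 0, 0, 0, 0, 0, 0, 0, 0, 0, 0, 0, 0, 0, 0]}}

```text
clock: 27.0
tool_pos: [0.5967, 0.0407, 0.0107]
eef_rot: [0.032, 0.705, -0.033, 0.708]
contact_force: [0.2, 0.2, -0.4]
opening: 0.924
```

Run:
```python
from h import *; from plant import cams
s,R=st(); w=cams.snapshot("wrist");cv2.imwrite("pics/w25.png",w["image"])
```

```text
t 27.0 pos [0.5967 0.0407 0.0107] yawY 84.73 tilt [ 0.004 -0.001 -1.   ] F [ 0.2  0.2 -0.4] M [-0.   -0.02  0.01] op 0.924 q [-0.03  0.99 -0.2   1.78  0.43  0.41  0.94]
```

View pics/w25.png

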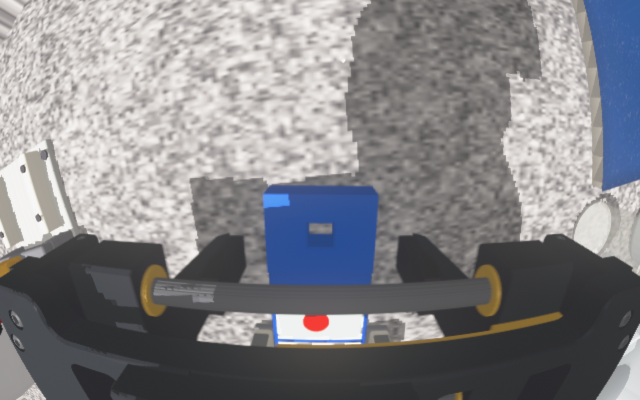

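>>> {"op": "send_rows", "data": {"commands": [0, 0, 0.06, 0, 0, 0, 0, 0, 0, 0.12, 0, 0, 0, 0, 0, 0, 0.16, 0, 0, 0, 0, -0.1, 0, 0.18, 0, 0, 0, 0, -0.16, 0, 0.16, 0, 0, 0, 0, -0.16, 0, 0, 0, 0, 0, 0, -0.1, 0, 0, 0, 0, 0, 1, 0, 0, 0, 0, 0, 0, 1, 0, 0, 0, 0, 0, 0, 1]}}

```text
clock: 27.95
tool_pos: [0.4706, 0.0405, 0.1874]
eef_rot: [0.033, 0.7, -0.033, 0.712]
contact_force: [1.0, -0.4, -0.5]
opening: 0.752
```

Run:
```python
from h import *; from plant import cams
s,R=st(); t=dict(cams.snapshot("top"));crop(t["image"],230,145,110,80,7,"pics/t26.png")
s=cams.snapshot("scene");crop(s["image"],250,150,100,80,7,"pics/s26.png")
```

```text
t 27.95 pos [0.4706 0.0405 0.1874] yawY 84.71 tilt [ 0.017 -0.001 -1.   ] F [ 1.  -0.4 -0.5] M [ 0.01 -0.03 -0.03] op 0.752 q [ 0.01  0.58 -0.3   2.08  0.35  0.51  0.93]
```

View pics/t26.png

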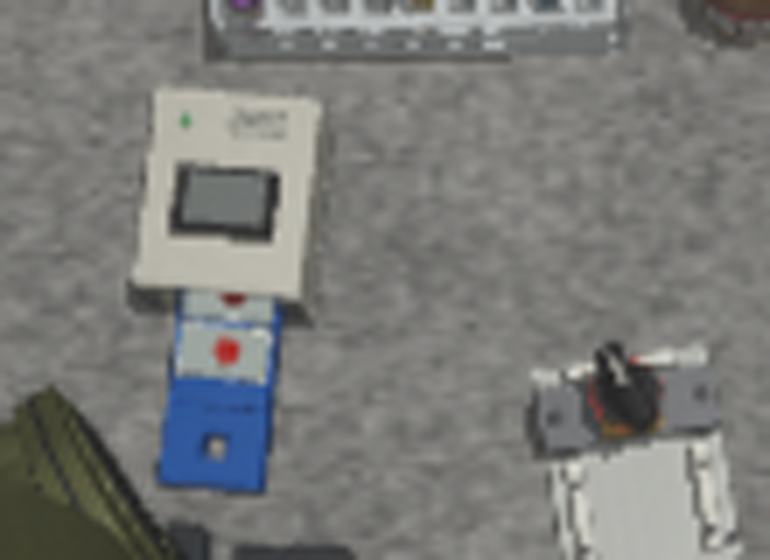

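View pics/s26.png

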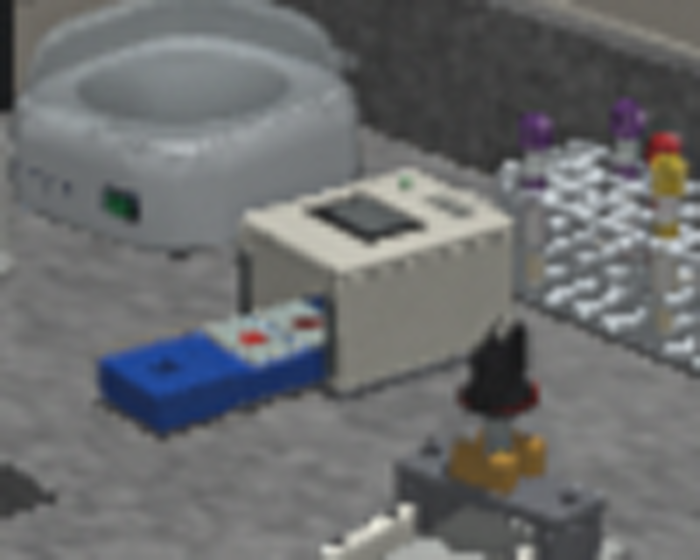

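Run:
```python
from h import *; from plant import cams
t=dict(cams.snapshot("top"))
f=lambda x,y,z: onz(t,230+(x+.5)/7-.5,145+(y+.5)/7-.5,z)[:2].round(4)
a,b=f(160,485,.023),f(265,491,.023);print(a,b,(a+b)/2, "nose", (a+b)/2+.17*np.array([np.cos(.093),-np.sin(.093)]))
print("hole",f(215,446,.023))
st()
```

```text
[0.5625 0.0699] [0.5587 0.0169] [0.5606 0.0434] nose [0.72986536 0.02761278]
hole [0.582  0.0424]
t 28.1 pos [0.4711 0.0406 0.1865] yawY 84.67 tilt [ 0.016 -0.001 -1.   ] F [ 0.2 -0.6  0.1] M [ 0.08 -0.02  0.04] op 0.614 q [ 0.01  0.59 -0.3   2.08  0.35  0.51  0.93]
```

>>> {"op": "send_rows", "data": {"commands": [0.06, 0.006, -0.06, 0, 0.01, 0, 1, 0.02, 0.006, -0.12, 0, 0, 0, 1, 0, 0, -0.16, 0, 0, 0, 1, 0, 0, -0.16, 0, 0, 0, 1, 0, 0, -0.1, 0, 0, 0, 1, 0, 0, 0, 0, 0, 0, 1, 0, 0, 0, 0, 0, 0, 1], "newtons": 20}}

```text
clock: 28.8
tool_pos: [0.502, 0.0447, 0.0291]
eef_rot: [0.035, 0.703, -0.033, 0.71]
contact_force: [-0.3, -0.3, 0.3]
opening: 0.01
```

Run:
```python
from h import *; from plant import cams
s,R=st()
```

```text
t 28.8 pos [0.502  0.0447 0.0291] yawY 84.52 tilt [ 0.011  0.002 -1.   ] F [-0.3 -0.3  0.3] M [ 0.01 -0.05 -0.05] op 0.01 q [-0.12  0.9  -0.1   2.07  0.47  0.18  0.83]
```

>>> {"op": "send_rows", "data": {"commands": [0.02, 0, -0.04, 0, 0.007, 0, 1, 0.03, -0.002, -0.03, 0, 0, 0, 1, 0.04, -0.003, 0, 0, 0, 0, 1, 0.02, 0, 0, 0, 0, 0, 1, 0, 0, 0, 0, 0, 0, 1]}}

```text
clock: 29.3
tool_pos: [0.5365, 0.0434, 0.0138]
eef_rot: [0.036, 0.704, -0.033, 0.709]
contact_force: [-0.3, -0.8, -0.1]
opening: 0.006
```

Run:
```python
from h import *; from plant import cams
s,R=st(); w=cams.snapshot("wrist");cv2.imwrite("pics/w27.png",w["image"])
```

```text
t 29.3 pos [0.5365 0.0434 0.0138] yawY 84.38 tilt [ 0.008  0.004 -1.   ] F [-0.3 -0.8 -0.1] M [ 0.03  0.01 -0.04] op 0.006 q [-0.08  0.95 -0.14  1.97  0.47  0.25  0.85]
```

View pics/w27.png

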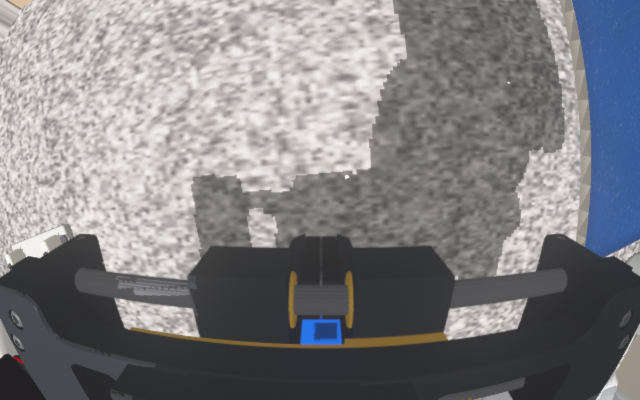

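Advance in small steps until contact.

>>> {"op": "send_rows", "data": {"commands": [0.02, 0, 0, 0, 0, 0, 1, 0.016, 0, 0, 0, 0, 0, 1, 0, 0, 0, 0, 0, 0, 1]}}

```text
clock: 29.65
tool_pos: [0.5453, 0.0432, 0.0144]
eef_rot: [0.036, 0.704, -0.033, 0.709]
contact_force: [0.7, -0.2, 0.9]
opening: 0.007
```

>>> {"op": "send_rows", "data": {"commands": [0.012, 0, 0, 0, 0, 0, 1, 0.012, 0, 0, 0, 0, 0, 1]}}

```text
clock: 29.85
tool_pos: [0.551, 0.0433, 0.0144]
eef_rot: [0.036, 0.704, -0.033, 0.708]
contact_force: [0.7, 0.3, 0.7]
opening: 0.002
```

>>> {"op": "send_rows", "data": {"commands": [0.008, 0, 0, 0, 0, 0, 1, 0.008, 0, 0, 0, 0, 0, 1]}}

```text
clock: 30.05
tool_pos: [0.5519, 0.0433, 0.0141]
eef_rot: [0.035, 0.706, -0.033, 0.706]
contact_force: [-6.1, 1.4, 5.0]
opening: 0.001
```

>>> {"op": "send_rows", "data": {"commands": [0.008, 0, 0, 0, 0, 0, 1, 0.008, 0, 0, 0, 0, 0, 1]}}

```text
clock: 30.25
tool_pos: [0.5519, 0.0432, 0.0137]
eef_rot: [0.034, 0.709, -0.034, 0.703]
contact_force: [-5.3, 1.4, 3.6]
opening: 0.006
```

>>> {"op": "send_rows", "data": {"commands": [-0.03, 0, 0, 0, 0, 0, 1, -0.08, 0, 0.02, 0, 0, 0, 1, -0.06, 0, 0.1, 0, 0, 0, 1, 0, 0, 0.16, 0, 0, 0, 1, 0, 0, 0.18, 0, 0, 0, 1, 0, 0, 0.16, 0, 0, 0, 1, 0, 0, 0, 0, 0, 0, 1, 0, 0, 0, 0, 0, 0, 1]}}

```text
clock: 31.05
tool_pos: [0.5112, 0.0436, 0.1736]
eef_rot: [0.035, 0.705, -0.033, 0.707]
contact_force: [0.1, 0.4, -0.2]
opening: 0.004
```

Run:
```python
from h import *; from plant import cams
s,R=st(); t=dict(cams.snapshot("top"));crop(t["image"],230,145,110,80,7,"pics/t28.png")
s=cams.snapshot("scene");cv2.imwrite("pics/s28.png",s["image"])
f=lambda x,y,z: onz(t,230+(x+.5)/7-.5,145+(y+.5)/7-.5,z)[:2].round(4)
```

```text
t 31.05 pos [0.5112 0.0436 0.1736] yawY 84.5 tilt [ 0.003  0.003 -1.   ] F [ 0.1  0.4 -0.2] M [ 0.04  0.02 -0.01] op 0.004 q [ 0.03  0.65 -0.32  1.97  0.36  0.57  0.93]
```

View pics/t28.png

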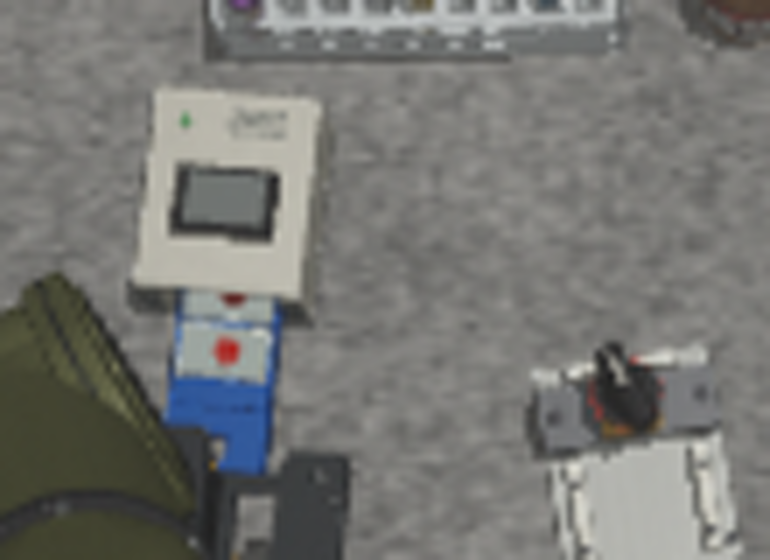

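View pics/s28.png

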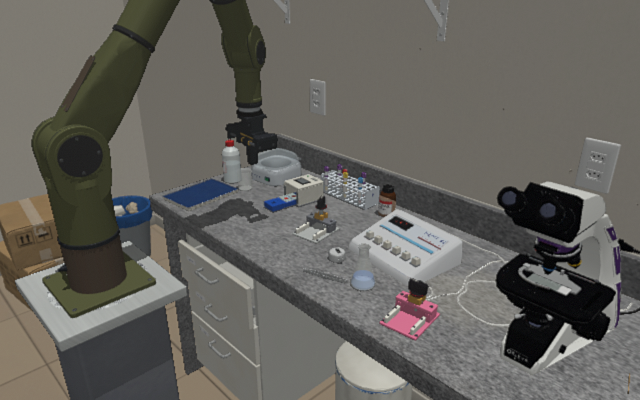

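```bash
python3 -c "
from plant import job
print(job.finish_job())"
```

```text
the job is handed in; nothing more can be done
None
```

The carrier is in the reader, fin first and against the stop, and I handed the job in at about 31 s of the 72 s allowed.

- **Knob:** I pulled it up about 18 mm and turned it clockwise about 70° (1.2 rad). It stayed up once released, and still looked up and turned in the last pictures.
- **Carrier out of the dock:** I drew it out about 52 mm by the fin before lifting. I then turned it about 166° in the air and set it down flat on the bare worktop.
- **Into the reader:** I gripped it again by the tail and slid it in. It stopped moving about 79–80 mm inside the mouth, with about 6 N against it. After letting go, I pushed the tail with closed fingers. It gave 5–6 N again and moved no further.

**Last checks:** force readings were near zero with the gripper closed above the carrier, touching nothing. The flask, the beaker and the pink look-alike dock were where they started. No check failed, but the stop is hidden under the hood, so I know the carrier meets it from those forces and depths, not from sight.

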